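# Clear a drying-oven shelf and load it with sample boxes

## Robot

A 6-joint arm with a two-finger parallel gripper is mounted at the origin on the work surface. World frame = base frame: x ahead of the robot, y to its left, z up, the work surface at z = 0. Lengths are in m, angles in rad, forces in N, time in s.
With the tool pointing down it reaches from about 0.25 to 0.775 m from the base axis. Payload 4 kg.
Tool frame: the origin (TCP) lies at the very end of the fingers, on their centre line; the grasp point (between the pads) lies 19 mm behind it (robot.grip_point_offset is the distance from the TCP to the grasp point, in m); z points along the fingers, x is the direction in which the jaws open and shut, and the axes are right-handed (so a half turn about z gives the same grasp; the last joint's range is limited). The gripper opens to 94 mm and grips with 3 to 60 N. Pads are 16 mm wide; open, the fingers measure 119 mm over their backs; the gripper's body (75 mm by 177 mm) begins 78 mm behind the grasp point.
Start: joints at [-1.33, 0.087, 1.371, -0, 1.684, -0.103], TCP at [0.185, -0.518, 0.206] pointing down, gripper open.
Joint ranges: [-3.1, 3.1], [-0.76, 2.03], [0.27, 2.55], [-1.08, 4.22], [0.17, 2.65], [-2.57, 2.57]. Speed limits (rad/s): [2.79, 2.79, 3.14, 3.14, 3.14, 3.14].

## Interface

Orientations are given as [roll, pitch, yaw] about the fixed x, y, z axes, in that order (R = Rz(yaw) Ry(pitch) Rx(roll)).
In Python, from bench import robot gives the robot as it stands.
- The arm moves only by the shell command python3 -m inch 'ROWS'. ROWS is text: rows parted by semicolons, each of 5 numbers parted by spaces: the shift along the tool's x, y, z in cm, then the turn about the tool's z in rad, then the closure, from 0 (fully open) to 1 (shut). In form: tx ty tz spin claw; .... A call has 1 to 20 rows; each row is the pose to reach, as a shift and turn from the pose measured when the call began, along the tool's axes at that moment; what a row does not reach only later rows make up. A row lasts 1/12 s, in which the tool goes at most 41.7 mm and 7.16 degrees, less where a joint would pass 70% of its speed; a pose out of reach is approached as far as the arm can. A call with a gripper value outside its range is refused whole. The fingers move at their own pace and stop on an object; the grip force is fixed at half the most. Time passes only in rows, so rows that repeat a pose let the fingers close. It gives the time, the measured TCP pose, the force and the opening at its end, in the units of the state.
- robot.get_obs(): the state, without advancing time (a new reading comes with each control period).
- robot.snapshot(name): name is "scene" or "side" or "wrist"; returns (picture, depth): 480x640x3 uint8, blue, green, red; 480x640 float32, m along the optical axis (not along the pixel's ray), 0 where there is no reading.
- robot.camera_info(name): a dict with "K" (3x3 intrinsics, pixels), "dist" ([k1, k2, p1, p2, k3] as OpenCV has them; the pictures are not rectified), "extrinsics" (4x4, takes a point from world to camera coordinates); the wrist camera has in their place "mount" (4x4, takes a point from camera to tool coordinates, whose origin is the TCP and whose axes are the tool frame's). Camera axes: x right, y down, z forward; pixel columns grow to the right and rows downward; lengths in m; the calibration is good to about 2 mm. A picture is of the moment at which its call begins: read the wrist's pose just before it. camera_info takes no time and is no camera call.
- robot.close_job(): hands the job in, once; it reports no verdict.
The state is a dict: "time": time; "joint_positions": joint angles; "qvel": joint speeds; "joint_torque": joint torques, N m; "tool_pos": TCP position; "ee_rot": TCP orientation; "wrist_force": force on the tool from outside, world axes, zero at the start; "wrist_torque": the same for the moment, N m; "width": finger opening in m.
Only numpy, scipy, OpenCV 4.12 (cv2) and the standard library are available. Lean on these libraries where they do the work, as an engineer would, in place of code of your own. Each camera call takes 0.05 s, during which the arm holds its last target.

## Task

Take the orange scraper block and wipe all the loose ceramic chips off the oven shelf, over its open edge into the white chip pan, never touching a chip with the gripper itself. Stand the scraper upright on the middle of its grey mat again, and load the cleared shelf: set every sample box upright and let go on the painted outline of its own lid colour, covering it squarely, so that the boxes interlock as a pinwheel, and stand the round temperature logger on the white ring in the middle. Leave the bottle, beaker and jar where they are.

Things in the scene. Friction and masses are not known exactly. Their poses are not given: they have to be found in the camera images.
- shelf: Fixed steel oven shelf. Origin on the bench under its middle, z up. Flat surface 55 mm above the origin, free from x -126 to +120, y -105 to +105 mm; lips 8 mm thick and 15 mm high (top 70 mm over the bench) along its +x, +y and -y edges. The -x edge (nearest the robot) is open and level. Painted on it: a pinwheel of red, yellow, blue and green outlines.
- pan (a point): Middle of the floor of the white open chip pan, fixed right against the shelf's open edge, axes as the shelf's. Inside 118 (x) x 214 (y) mm; the floor is 6 mm, the side walls 52 mm and the end wall 60 mm above the bench; on its +x side the shelf surface itself is the rim.
- mat: Grey flat mat fixed on the bench, 110 (x) x 170 (y) x 6 mm thick, home of the scraper. Origin at the centre of its underside.
- scraper: Orange scraper block with black rubber foot, 250 g: base 36 (x) x 125 (y) x 30 mm high; along its middle an upright grip 22 (x) x 80 (y) mm, up to 85 mm above the underside. Origin at the centre of the underside, z up. Stands upright on the mat at the start; its long flat faces (+x, -x) push the chips.
- chip1: Loose red-brown chip of broken ceramic, about 32 x 26 x 9 mm, 15 g, lying on the shelf at the start (may be absent). Origin at the centre of its underside.
- chip2: Loose red-brown chip of broken ceramic, about 32 x 26 x 9 mm, 15 g, lying on the shelf at the start (may be absent). Origin at the centre of its underside.
- chip3: Loose red-brown chip of broken ceramic, about 32 x 26 x 9 mm, 15 g, lying on the shelf at the start (may be absent). Origin at the centre of its underside.
- chip4: Loose red-brown chip of broken ceramic, about 32 x 26 x 9 mm, 15 g, lying on the shelf at the start (may be absent). Origin at the centre of its underside.
- chip5: Loose red-brown chip of broken ceramic, about 32 x 26 x 9 mm, 15 g, lying on the shelf at the start (may be absent). Origin at the centre of its underside.
- chip6: Loose red-brown chip of broken ceramic, about 32 x 26 x 9 mm, 15 g, lying on the shelf at the start (may be absent). Origin at the centre of its underside.
- box_red: White sample box with a red lid (may be absent), 280 g: 110 (x) x 55 (y) x 34 mm high, with a red ridge to grip on the middle of the lid, 60 (x) x 16 (y) mm, from 34 to 72 mm above the underside. Origin at the centre of its underside, z up. Stands on the bench at the start. Half a turn makes no difference.
- mark_red (a point): Centre of the red painted outline on the shelf surface, 110 x 55 mm, the size of a box (long side along the shelf x, centre at shelf x -34.5, y -62 mm); its x axis runs along the long side. Neighbouring outlines are 14 mm apart.
- box_yellow: White sample box with a yellow lid (may be absent), 280 g: 110 (x) x 55 (y) x 34 mm high, with a yellow ridge to grip on the middle of the lid, 60 (x) x 16 (y) mm, from 34 to 72 mm above the underside. Origin at the centre of its underside, z up. Stands on the bench at the start. Half a turn makes no difference.
- mark_yellow (a point): Centre of the yellow painted outline on the shelf surface, 110 x 55 mm, the size of a box (long side along the shelf y, centre at shelf x +62, y -34.5 mm); its x axis runs along the long side. Neighbouring outlines are 14 mm apart.
- box_blue: White sample box with a blue lid (may be absent), 280 g: 110 (x) x 55 (y) x 34 mm high, with a blue ridge to grip on the middle of the lid, 60 (x) x 16 (y) mm, from 34 to 72 mm above the underside. Origin at the centre of its underside, z up. Stands on the bench at the start. Half a turn makes no difference.
- mark_blue (a point): Centre of the blue painted outline on the shelf surface, 110 x 55 mm, the size of a box (long side along the shelf x, centre at shelf x +34.5, y +62 mm); its x axis runs along the long side. Neighbouring outlines are 14 mm apart.
- box_green: White sample box with a green lid (may be absent), 280 g: 110 (x) x 55 (y) x 34 mm high, with a green ridge to grip on the middle of the lid, 60 (x) x 16 (y) mm, from 34 to 72 mm above the underside. Origin at the centre of its underside, z up. Stands on the bench at the start. Half a turn makes no difference.
- mark_green (a point): Centre of the green painted outline on the shelf surface, 110 x 55 mm, the size of a box (long side along the shelf y, centre at shelf x -62, y +34.5 mm); its x axis runs along the long side. Neighbouring outlines are 14 mm apart.
- logger: Temperature logger, 250 g: round aluminium base 50 mm across, 30 mm high, with an upright black stem 18 mm across on its middle, up to 74 mm above the underside. Origin at the centre of its underside, z up. Stands on the bench at the start.
- mark_logger (a point): Centre of the white painted ring, 50 mm across, on the shelf surface in the middle of the pinwheel: the logger's place. The gap left between the four box outlines there is 69 mm square.
- bottle: White plastic bottle, red cap, 64 mm across, 160 mm high: leave it alone. Origin at the centre of its underside.
- beaker: Glass beaker, 72 mm across, 90 mm high: leave it alone. Origin at the centre of its underside.
- jar: Amber glass jar, black lid, 70 mm across, 100 mm high: leave it alone. Origin at the centre of its underside.

How it is judged:
By the outcome, as a careful person would: the job done as asked, in the order asked, and still so for the second after the job is handed in, with the robot touching nothing.
Of chip1, chip2, chip3, chip4, chip5, chip6 only 3 to 6 are there at a start; the rules pass over those that are not, and their reading is None.
Of box_red, box_yellow, box_blue, box_green only 3 to 4 are there at a start; the rules pass over those that are not, and their reading is None.
At some moment in a run one of box_red, box_yellow, box_blue, box_green may be knocked a few centimetres aside while the robot is not near it.
Once in a run the grip may slacken for a moment while it holds something.
It also fails if it takes over 210 s, if anything falls off the work surface, if the arm or the gripper's body presses on something with over 40 N, if the wrist force passes 120 N, or if a joint passes its speed limit or range.

## Working session

There is one attempt and no reset: what is moved stays moved. The work goes in short steps, Python scripts to look and compute and a shell command to move; the robot and the scene stay as the last step left them, time stands still between calls to the robot, and variables do not carry over. Pictures are saved under pics/ and viewed, and the job is handed in when it is done.

```bash
ls; mkdir -p pics
cat > h.py <<'E'
import numpy as np, cv2
from scipy.spatial.transform import Rotation as R
from bench import robot
def cam(name,obs=None):
    ci=robot.camera_info(name); K=np.array(ci["K"]); d=np.array(ci["dist"])
    if name=="wrist":
        M=np.array(ci["mount"]); T=np.eye(4); T[:3,:3]=R.from_euler('xyz',obs["ee_rot"]).as_matrix(); T[:3,3]=obs["tool_pos"]
        C2W=T@M
    else: C2W=np.linalg.inv(np.array(ci["extrinsics"]))
    return K,d,C2W
def snap(name,fn=None):
    o=robot.get_obs(); p,z=robot.snapshot(name); c=cam(name,o)
    if fn: cv2.imwrite("pics/"+fn+".png",p); np.savez("pics/"+fn+".npz",p=p,z=z,K=c[0],d=c[1],T=c[2])
    return p,z,c
def world(z,c):
    K,d,T=c; h,w=z.shape; u,v=np.meshgrid(np.arange(w),np.arange(h))
    q=cv2.undistortPoints(np.stack([u,v],-1).reshape(-1,1,2).astype(np.float64),K,d).reshape(h,w,2)
    P=np.dstack([q[...,0]*z,q[...,1]*z,z]); W=P@T[:3,:3].T+T[:3,3]; W[z<=0]=np.nan
    return W
def proj(P,c):
    K,d,T=c; Ti=np.linalg.inv(T); r,_=cv2.Rodrigues(Ti[:3,:3])
    return cv2.projectPoints(np.array(P,float).reshape(-1,1,3),r,Ti[:3,3],K,d)[0].reshape(-1,2)
def load(fn):
    a=np.load("pics/"+fn+".npz"); return a["p"],a["z"],(a["K"],a["d"],a["T"])
E
python3 - <<'E'
from h import *
for n in ["scene","side","wrist"]:
    p,z,c=snap(n,n+"0"); print(n,c[0].round(1).tolist(),c[2].round(3).tolist(), (z>0).mean())
print(robot.get_obs(), robot.grip_point_offset)
E
```

```text
pics
scene [[444.2, 0.0, 319.4], [0.0, 444.2, 231.5], [0.0, 0.0, 1.0]] [[-0.632, 0.442, -0.636, 1.202], [0.775, 0.374, -0.51, 0.532], [0.012, -0.815, -0.579, 0.609], [0.0, 0.0, 0.0, 1.0]] 0.996005859375
side [[600.1, 0.0, 319.4], [0.0, 600.1, 235.8], [0.0, 0.0, 1.0]] [[0.997, -0.029, 0.077, 0.498], [-0.081, -0.531, 0.844, -0.983], [0.016, -0.847, -0.531, 0.699], [0.0, 0.0, 0.0, 1.0]] 0.9961751302083334
wrist [[414.6, 0.0, 322.3], [0.0, 414.6, 236.4], [0.0, 0.0, 1.0]] [[0.337, -0.912, -0.233, 0.252], [-0.942, -0.327, -0.081, -0.493], [-0.002, 0.247, -0.969, 0.383], [0.0, 0.0, 0.0, 1.0]] 0.9959830729166667
{'time': 0.15, 'joint_positions': array([-1.33006857e+00,  8.77842777e-02,  1.37189115e+00, -1.76513128e-05,
        1.68359164e+00, -1.03080364e-01]), 'qvel': array([-2.82305339e-05, -2.23013157e-03, -4.86715151e-03, -5.78494474e-04,
        1.92183586e-03,  9.84924281e-05]), 'joint_torque': array([ 1.45896978e-03, -3.40644693e+01, -3.02791572e+01,  7.17984675e-02,
        3.05342046e-02, -1.18832249e-04]), 'tool_pos': array([ 0.18529128, -0.51740609,  0.20458166]), 'ee_rot': array([-3.14143781e+00,  1.66733401e-03, -1.22699005e+00]), 'wrist_force': array([0.30944155, 0.4698574 , 0.41702741]), 'wrist_torque': array([-0.00278633,  0.05769255,  0.03988147]), 'width': 0.09406440911353929} 0.0188
```

View pics/scene0.png

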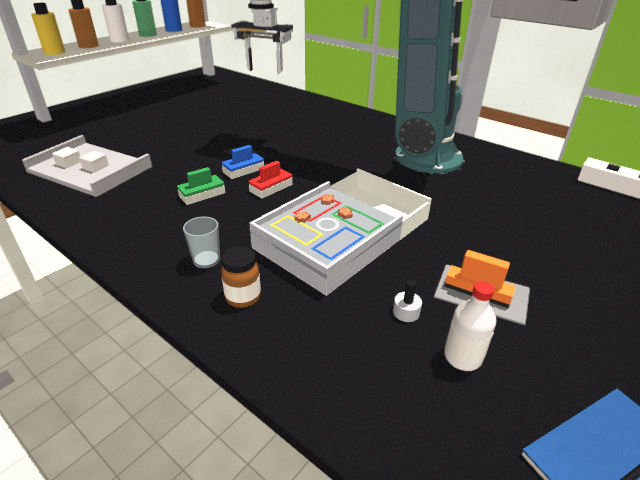

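View pics/side0.png

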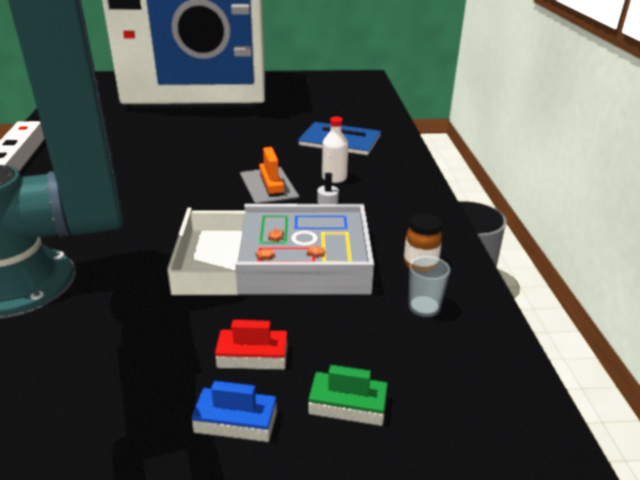

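View pics/wrist0.png

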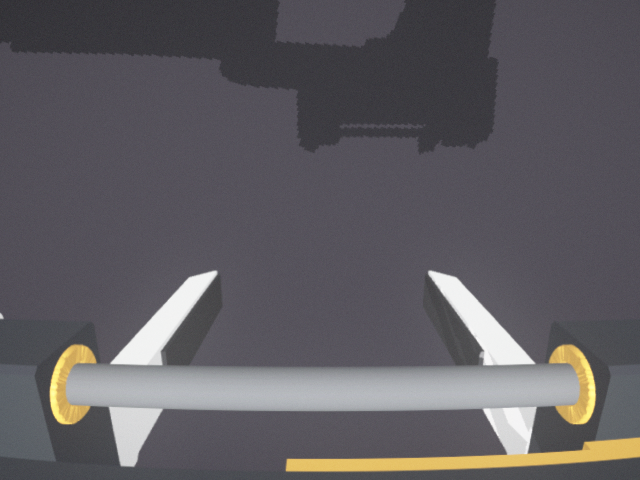

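Three boxes (red, green, blue), three visible chips at scene pixels (302,216), (327,199), (345,212); the yellow box is absent. Building a metric top view next.

```bash
cat >> h.py <<'E'
def ortho(fns,x0=0.0,x1=0.8,y0=-0.65,y1=0.55,res=0.0015,zmin=-0.02,zmax=0.3):
    # image: row = x descending upward, col = y descending to right (robot view)
    H=int((x1-x0)/res); Wd=int((y1-y0)/res); im=np.zeros((H,Wd,3),np.uint8); hz=np.full((H,Wd),-1.0)
    for f in fns:
        p,z,c=load(f); W=world(z,c); m=np.isfinite(W).all(-1)&(W[...,2]>zmin)&(W[...,2]<zmax)
        P=W[m];C=p[m]; r=((x1-P[:,0])/res).astype(int); q=((y1-P[:,1])/res).astype(int)
        k=(r>=0)&(r<H)&(q>=0)&(q<Wd); r,q,P,C=r[k],q[k],P[k],C[k]; s=np.argsort(P[:,2]); 
        for dr in (0,1):
            for dq in (0,1):
                rr=np.clip(r[s]+dr,0,H-1);qq=np.clip(q[s]+dq,0,Wd-1)
                ok=P[s,2]>hz[rr,qq]-0.003
                im[rr[ok],qq[ok]]=C[s][ok]; hz[rr[ok],qq[ok]]=P[s,2][ok]
    return im,hz
E
python3 - <<'E'
from h import *
im,h=ortho(["scene0","side0"]); cv2.imwrite("pics/top0.png",im); print(im.shape)
for n in ["scene0","side0"]:
    p,z,c=load(n);W=world(z,c);hsv=cv2.cvtColor(p,cv2.COLOR_BGR2HSV)
    dk=(hsv[...,2]<40)&np.isfinite(W).all(-1)&(abs(W[...,2])<.02)&(W[...,0]>.2)&(W[...,0]<.7)&(abs(W[...,1])<.5); print(n,"bench z",np.percentile(W[dk][:,2],[5,50,95]))
    for col,(a,b) in dict(red=(0,4),orange=(6,16),green=(50,75),blue=(105,120)).items():
        m=(hsv[...,0]>=a)&(hsv[...,0]<=b)&(hsv[...,1]>130)&(hsv[...,2]>70)&np.isfinite(W).all(-1)
        m&=(W[...,0]>.1)&(W[...,0]<.8)&(abs(W[...,1])<.6)&(W[...,2]<.2)
        nn,l,st,ce=cv2.connectedComponentsWithStats(m.astype(np.uint8))
        for i in range(1,nn):
            if st[i,4]>25: q=W[l==i]; print(n,col,st[i,4],ce[i].round(),np.median(q,0).round(3),q[:,2].min().round(3),q[:,2].max().round(3))
E
```

```text
(533, 800, 3)
scene0 bench z [-0.00230332 -0.00045113  0.00143531]
scene0 red 676 [270. 176.] [ 0.468 -0.23   0.035] -0.002 0.074
scene0 red 48 [306. 205.] [ 0.531 -0.046  0.055] 0.052 0.06
scene0 red 67 [325. 211.] [0.521 0.002 0.055] 0.053 0.057
scene0 red 335 [483. 290.] [0.666 0.416 0.159] 0.011 0.162
scene0 orange 94 [327. 199.] [ 0.485 -0.021  0.063] 0.055 0.065
scene0 orange 104 [345. 213.] [0.506 0.047 0.063] 0.055 0.066
scene0 orange 105 [302. 217.] [ 0.581 -0.015  0.063] 0.054 0.065
scene0 orange 1582 [481. 276.] [0.506 0.365 0.053] -0.004 0.159
scene0 orange 125 [254. 272.] [0.789 0.048 0.071] -0.001 0.086
scene0 orange 30 [257. 298.] [0.791 0.051 0.008] 0.002 0.014
scene0 green 760 [200. 182.] [ 0.609 -0.344  0.035] -0.0 0.074
scene0 green 131 [359. 220.] [0.51  0.09  0.055] 0.052 0.057
scene0 blue 615 [242. 158.] [ 0.443 -0.364  0.035] -0.003 0.073
scene0 blue 230 [337. 243.] [0.604 0.1   0.055] 0.052 0.058
scene0 blue 1734 [553. 447.] [0.743 0.585 0.014] -0.003 0.017
side0 bench z [-0.00321579 -0.00102393  0.00129484]
side0 red 90 [336. 121.] [0.659 0.405 0.158] 0.146 0.162
side0 red 2314 [251. 340.] [ 0.457 -0.248  0.033] -0.004 0.075
side0 orange 763 [271. 171.] [0.496 0.333 0.039] -0.003 0.093
side0 orange 314 [417. 239.] [ 0.779 -0.01   0.07 ] -0.001 0.085
side0 orange 122 [275. 235.] [0.502 0.036 0.063] 0.054 0.066
side0 orange 143 [315. 251.] [ 0.577 -0.028  0.063] 0.056 0.067
side0 orange 154 [265. 254.] [ 0.481 -0.03   0.063] 0.055 0.066
side0 green 41 [262. 230.] [0.475 0.067 0.055] 0.053 0.058
side0 green 39 [285. 231.] [0.524 0.06  0.055] 0.053 0.058
side0 green 2700 [349. 389.] [ 0.601 -0.363  0.034] -0.004 0.073
side0 blue 137 [360. 146.] [0.752 0.58  0.014] 0.008 0.018
side0 blue 35 [296. 222.] [0.546 0.098 0.055] 0.052 0.058
side0 blue 36 [345. 222.] [0.648 0.09  0.056] 0.051 0.059
side0 blue 2969 [234. 405.] [ 0.436 -0.382  0.034] -0.004 0.073
```

View pics/top0.png

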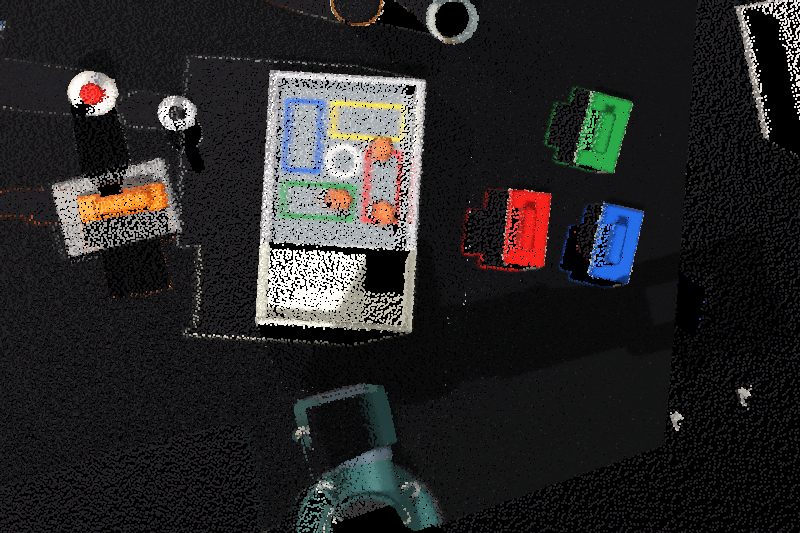

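```bash
cat >> h.py <<'E'
from scipy.optimize import least_squares
MARK=dict(red=(-.0345,-.062,0),yellow=(.062,-.0345,1),blue=(.0345,.062,0),green=(-.062,.0345,1))
HUE=dict(red=((0,4),(174,179)),yellow=((22,34),),blue=((105,122),),green=((48,78),),orange=((5,18),))
def cmask(p,col,s=100,v=60):
    hsv=cv2.cvtColor(p,cv2.COLOR_BGR2HSV); m=np.zeros(p.shape[:2],bool)
    for a,b in HUE[col]: m|=(hsv[...,0]>=a)&(hsv[...,0]<=b)
    return m&(hsv[...,1]>s)&(hsv[...,2]>v)
def raz(c,z):  # intersect pixel rays with plane z
    K,d,T=c; u,v=np.meshgrid(np.arange(640),np.arange(480))
    q=cv2.undistortPoints(np.stack([u,v],-1).reshape(-1,1,2).astype(float),K,d).reshape(480,640,2)
    D=np.dstack([q,np.ones((480,640))])@T[:3,:3].T; t=(z-T[2,3])/D[...,2]
    return T[:3,3]+D*t[...,None]
def rectd(q,L,Wd): # unsigned dist to rectangle outline
    a=abs(q)-np.array([L/2,Wd/2]); o=np.linalg.norm(np.maximum(a,0),axis=1)+np.minimum(a.max(1),0); return o
def shelf_fit(fns,x0=(.545,.035,0.0),inset=0.0):
    pts={k:[] for k in MARK}
    for f in fns:
        p,z,c=load(f); W=world(z,c); F=raz(c,.055)
        for k in MARK:
            m=cmask(p,k,80,60)&(abs(W[...,2]-.055)<.004)
            m&=(np.hypot(F[...,0]-x0[0],F[...,1]-x0[1])<.16)
            pts[k].append(F[m][:,:2])
    pts={k:np.vstack(v) for k,v in pts.items()}
    def res(s,th=None):
        o=[]
        cs,sn=np.cos(s[2]),np.sin(s[2])
        for k,(mx,my,r) in MARK.items():
            d=pts[k]-s[:2]; q=np.stack([d[:,0]*cs+d[:,1]*sn,-d[:,0]*sn+d[:,1]*cs],1)-[mx,my]
            L,Wd=(.11,.055) if not r else (.055,.11)
            o.append(rectd(q,L-2*s[3],Wd-2*s[3]))
        return np.concatenate(o)
    r=least_squares(res,list(x0)+[inset],loss='soft_l1',f_scale=.002)
    e=abs(res(r.x)); return r.x,np.median(e),{k:len(v) for k,v in pts.items()}
E
python3 - <<'E'
from h import *
for f in (["scene0"],["side0"],["scene0","side0"]):
    print(f,*shelf_fit(f))
s=shelf_fit(["scene0","side0"])[0]
# top faces
def rect(f,m): 
    p,z,c=load(f);W=world(z,c)
for f in ("scene0","side0"):
    p,z,c=load(f);W=world(z,c)
    for k,cen in dict(red=(.46,-.24),green=(.605,-.35),blue=(.44,-.37)).items():
        F=raz(c,.034)
        m=cmask(p,k)&(abs(W[...,2]-.034)<.004)&(np.hypot(F[...,0]-cen[0],F[...,1]-cen[1])<.09)
        q=F[m][:,:2].astype(np.float32); (cx,cy),wh,a=cv2.minAreaRect(q); print(f,k,"lid",len(q),round(cx,4),round(cy,4),np.round(wh,4),a)
        F=raz(c,.072)
        m=cmask(p,k)&(abs(W[...,2]-.072)<.003)&(np.hypot(F[...,0]-cen[0],F[...,1]-cen[1])<.09)
        q=F[m][:,:2].astype(np.float32); (cx,cy),wh,a=cv2.minAreaRect(q); print(f,k,"ridge",len(q),round(cx,4),round(cy,4),np.round(wh,4),a)
    for zz,nm in ((.091,'grip'),(.036,'base')):
        F=raz(c,zz); m=cmask(p,"orange")&(abs(W[...,2]-zz)<.004)&(np.hypot(F[...,0]-.5,F[...,1]-.36)<.12)
        q=F[m][:,:2].astype(np.float32); (cx,cy),wh,a=cv2.minAreaRect(q); print(f,"scraper",nm,len(q),round(cx,4),round(cy,4),np.round(wh,4),a)
    F=raz(c,.074); m=(abs(W[...,2]-.074)<.004)&(np.hypot(F[...,0]-.62,F[...,1]-.28)<.06); print(f,"stem",m.sum(),F[m].mean(0))
    hsv=cv2.cvtColor(p,cv2.COLOR_BGR2HSV); F=raz(c,.006); m=(abs(W[...,2]-.006)<.003)&(hsv[...,2]>70)&(hsv[...,1]<60)&(np.hypot(F[...,0]-.49,F[...,1]-.36)<.15)
    q=F[m][:,:2].astype(np.float32); (cx,cy),wh,a=cv2.minAreaRect(q); print(f,"mat",len(q),round(cx,4),round(cy,4),np.round(wh,4),a)
E
```

```text
['scene0'] [ 0.55838463  0.03795415 -0.05612679  0.00284972] 0.0018208176404074655 {'red': 187, 'yellow': 268, 'blue': 310, 'green': 196}
['side0'] [ 0.55930345  0.03538125 -0.06208614  0.00288049] 0.002024964450572585 {'red': 135, 'yellow': 257, 'blue': 363, 'green': 221}
['scene0', 'side0'] [ 0.55884206  0.03686085 -0.0585094   0.00290457] 0.0019844369123625458 {'red': 322, 'yellow': 525, 'blue': 673, 'green': 417}
scene0 red lid 313 0.4612 -0.2325 [0.0604 0.1134] 82.77058410644531
scene0 red ridge 66 0.4581 -0.2337 [0.0191 0.0569] 83.88458251953125
scene0 green lid 349 0.6048 -0.3482 [0.0592 0.1103] 74.47529602050781
scene0 green ridge 83 0.6042 -0.3488 [0.0198 0.0598] 74.270751953125
scene0 blue lid 271 0.4396 -0.3657 [0.064  0.1129] 76.97689819335938
scene0 blue ridge 63 0.4375 -0.3679 [0.0202 0.0599] 76.64911651611328
scene0 scraper grip 349 0.4995 0.3714 [0.0261 0.0795] 10.603137969970703
scene0 scraper base 439 0.499 0.3705 [0.0425 0.1236] 10.31253433227539
scene0 stem 68 [0.63201124 0.28815543 0.074     ]
scene0 mat 1293 0.5239 0.3785 [0.1767 0.1832] 13.939614295959473
side0 red lid 1147 0.4582 -0.2449 [0.0589 0.1091] 84.87490844726562
side0 red ridge 275 0.4582 -0.2436 [0.0193 0.0585] 86.30231475830078
side0 green lid 1491 0.6014 -0.3585 [0.0571 0.109 ] 74.80532836914062
side0 green ridge 301 0.6016 -0.3585 [0.0172 0.0593] 75.05198669433594
side0 blue lid 1645 0.4355 -0.3776 [0.0574 0.1107] 77.16878509521484
side0 blue ridge 355 0.4355 -0.377 [0.0171 0.0609] 76.72455596923828
side0 scraper grip 129 0.4958 0.3598 [0.0225 0.0893] 10.646345138549805
side0 scraper base 177 0.4964 0.361 [0.0362 0.1324] 11.133820533752441
side0 stem 27 [0.63026354 0.28180969 0.074     ]
side0 mat 834 0.537 0.3639 [0.2033 0.2075] 12.380279541015625
```

The two fixed cameras disagree by ~10 mm in y on the objects, so I'll use the wrist camera, which is tied to the arm, to settle it. First I'll go over the shelf.

```bash
cat >> h.py <<'E'
def rel(*targets):
    o=robot.get_obs(); Rm=R.from_euler('xyz',o["ee_rot"]).as_matrix(); p0=np.array(o["tool_pos"])
    print("now",p0.round(4),"yaw",round(o["ee_rot"][2],4),"rp",np.round(o["ee_rot"][:2],4),"F",np.round(o["wrist_force"],1),"w",round(o["width"],4),"t",round(o["time"],2),"j",np.round(o["joint_positions"],2))
    for t in targets:
        d=(np.array(t[:3])-p0); s=Rm.T@d*100; dy=t[3]-o["ee_rot"][2]; dy=(dy+np.pi)%(2*np.pi)-np.pi
        print("  ->",np.round(t,4),"rows: %.2f %.2f %.2f  spin %.3f"%(*s,-dy),"n>=%d"%(max(np.linalg.norm(d)/.0417,abs(dy)/.125)+1))
E
python3 -c "
from h import *
rel((.185,-.517,.30,-1.227),(.52,.08,.30,.1))"
```

```text
now [ 0.1853 -0.5174  0.2046] yaw -1.227 rp [-3.1414e+00  1.7000e-03] F [0.3 0.5 0.4] w 0.0941 t 0.15 j [-1.33  0.09  1.37 -0.    1.68 -0.1 ]
  -> [ 0.185 -0.517  0.3   -1.227] rows: -0.06 0.01 -9.54  spin 0.000 n>=3
  -> [0.52 0.08 0.3  0.1 ] rows: -44.98 -51.65 -9.46  spin -1.327 n>=17
```

```bash
python3 -m inch '0 0 -9.5 0 0.4;0 0 -9.5 0 0.4;0 0 -9.5 0 0.4;-45 -51.6 -9.5 -1.327 0.4;-45 -51.6 -9.5 -1.327 0.4;-45 -51.6 -9.5 -1.327 0.4;-45 -51.6 -9.5 -1.327 0.4;-45 -51.6 -9.5 -1.327 0.4;-45 -51.6 -9.5 -1.327 0.4;-45 -51.6 -9.5 -1.327 0.4;-45 -51.6 -9.5 -1.327 0.4;-45 -51.6 -9.5 -1.327 0.4;-45 -51.6 -9.5 -1.327 0.4;-45 -51.6 -9.5 -1.327 0.4;-45 -51.6 -9.5 -1.327 0.4;-45 -51.6 -9.5 -1.327 0.4;-45 -51.6 -9.5 -1.327 0.4;-45 -51.6 -9.5 -1.327 0.4;-45 -51.6 -9.5 -1.327 0.4;-45 -51.6 -9.5 -1.327 0.4'
python3 - <<'E'
from h import *
rel((.52,.08,.30,.1))
p,z,c=snap("wrist","wr1")
E
```

```text
time: 1.82
tool_pos: [0.5206, 0.0843, 0.2992]
ee_rot: [-3.138, 0.001, 0.104]
wrist_force: [-0.9, -1.3, -0.4]
width: 0.0563
now [0.5206 0.0843 0.2992] yaw 0.1045 rp [-3.1382e+00  9.0000e-04] F [-0.9 -1.3 -0.4] w 0.0563 t 1.82 j [ 0.05  0.04  1.24  0.    1.87 -0.05]
  -> [0.52 0.08 0.3  0.1 ] rows: -0.11 0.42 -0.08  spin 0.004 n>=1
```

View pics/wr1.png

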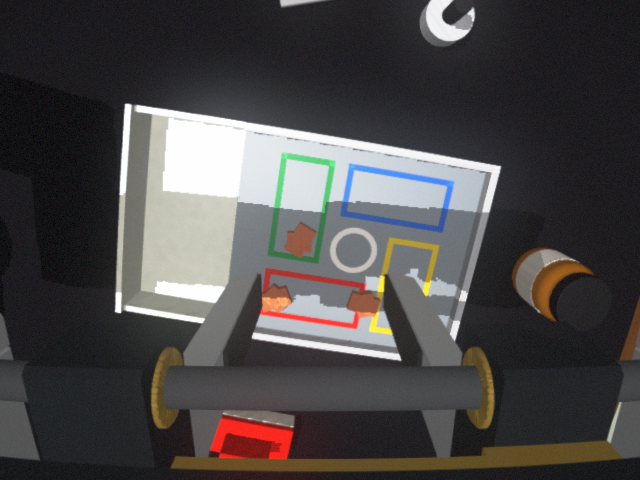

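The wrist view shows all of the shelf with three chips: (298,240), (276,298) and (364,302). The logger is at (447,20) and the red box at bottom left.

Run:
```python
from h import *
p,z,c=snap("wrist","wr1b"); rel((.52,.08,.3,.1))
print(shelf_fit(["wr1b"],x0=(.555,.035,-.05)))
W=world(z,c)
m=cmask(p,"orange")|cmask(p,"red",100,40)
m&=(W[...,2]>.058)&(W[...,2]<.075)&(abs(W[...,1])<.12)
F=raz(c,.062)
n,l,st,ce=cv2.connectedComponentsWithStats(cv2.morphologyEx(m.astype(np.uint8),cv2.MORPH_OPEN,np.ones((3,3))))
for i in range(1,n):
    if st[i,4]>30: print(st[i,4],ce[i].round(),F[l==i].mean(0).round(4),W[l==i][:,2].max())
w=W[...,2]; mm=(abs(w-.055)<.006)&(abs(W[...,0]-.5)<.1)&(abs(W[...,1])<.1); print("surf z",np.nanmedian(w[mm]))
```

```text
now [0.5201 0.0828 0.2989] yaw 0.1049 rp [-3.1393e+00  2.5000e-03] F [ 0.1 -0.6  0.4] w 0.0562 t 1.92 j [ 0.05  0.04  1.24  0.    1.87 -0.06]
  -> [0.52 0.08 0.3  0.1 ] rows: -0.04 0.27 -0.11  spin 0.005 n>=1
(array([ 0.55796043,  0.0379658 , -0.05780161,  0.00285195]), np.float64(0.0015518697957288205), {'red': 1290, 'yellow': 1070, 'blue': 1799, 'green': 1552})
654 [299. 241.] [0.5008 0.0448 0.062 ] 0.06589840708317235
781 [550. 282.] [0.7772 0.0278 0.062 ] 0.07496360720808537
591 [275. 300.] [ 0.4807 -0.0231  0.062 ] 0.06605700839834056
616 [363. 305.] [ 0.576  -0.0189  0.062 ] 0.06614091211414702
surf z 0.05483209420255944
```

```bash
python3 -c "
from h import *
rel((.50,.40,.30,.185))"
```

```text
now [0.5201 0.0828 0.2989] yaw 0.1049 rp [-3.1393e+00  2.5000e-03] F [ 0.1 -0.6  0.4] w 0.0562 t 1.92 j [ 0.05  0.04  1.24  0.    1.87 -0.06]
  -> [0.5   0.4   0.3   0.185] rows: 1.32 -31.76 -0.04  spin -0.080 n>=8
```

```bash
python3 -m inch '1.3 -31.8 0 -0.08 0.4;1.3 -31.8 0 -0.08 0.4;1.3 -31.8 0 -0.08 0.4;1.3 -31.8 0 -0.08 0.4;1.3 -31.8 0 -0.08 0.4;1.3 -31.8 0 -0.08 0.4;1.3 -31.8 0 -0.08 0.4;1.3 -31.8 0 -0.08 0.4;1.3 -31.8 0 -0.08 0.4;1.3 -31.8 0 -0.08 0.4;1.3 -31.8 0 -0.08 0.4'
cat >> h.py <<'E'
def top(f,sel,zz,tol,cen,rad):
    p,z,c=load(f);W=world(z,c);F=raz(c,zz)
    m=(abs(W[...,2]-zz)<tol)&(np.hypot(F[...,0]-cen[0],F[...,1]-cen[1])<rad)
    if sel=="grey": 
        hsv=cv2.cvtColor(p,cv2.COLOR_BGR2HSV); m&=(hsv[...,1]<60)&(hsv[...,2]>60)
    elif sel: m&=cmask(p,sel,100,40)
    n,l,st,ce=cv2.connectedComponentsWithStats(m.astype(np.uint8)); 
    if n<2: print(f,sel,zz,"none"); return None
    i=1+np.argmax(st[1:,4]); q=F[l==i][:,:2].astype(np.float32); (cx,cy),(a,b),an=cv2.minAreaRect(q)
    if a>b: a,b,an=b,a,an-90   # an: direction of short side
    an=(an+90)%180-90
    print(f,sel,zz,"n",len(q),"c",round(cx,4),round(cy,4),"mean",q.mean(0).round(4),"wh",round(a,4),round(b,4),"shortdir deg",round(an,2),"rad",round(np.radians(an),4),"zmed",np.median(W[l==i][:,2]).round(4))
    return cx,cy,np.radians(an)
E
python3 - <<'E'
from h import *
p,z,c=snap("wrist","wr2"); rel((.5,.4,.3,.185))
top("wr2","orange",.091,.004,(.5,.365),.12)
top("wr2","orange",.036,.004,(.5,.365),.12)
top("wr2","grey",.006,.003,(.49,.365),.15)
top("wr2",None,.074,.004,(.63,.285),.05)
top("wr2",None,.030,.004,(.63,.285),.06)
E
```

```text
time: 2.83
tool_pos: [0.5002, 0.3987, 0.2998]
ee_rot: [-3.14, 0.002, 0.183]
wrist_force: [-0.4, -0.6, 0.6]
width: 0.0562
now [0.5004 0.3984 0.3001] yaw 0.1826 rp [-3.1398e+00  1.7000e-03] F [ 0.9  0.2 -0.3] w 0.0563 t 2.88 j [0.58 0.3  0.94 0.   1.91 0.4 ]
  -> [0.5   0.4   0.3   0.185] rows: -0.01 -0.16 0.01  spin -0.002 n>=1
wr2 orange 0.091 n 150 c 0.5046 0.3731 mean [0.5043 0.3745] wh 0.001 0.0756 shortdir deg 10.49 rad 0.1831 zmed 0.0895
wr2 orange 0.036 n 469 c 0.5105 0.3676 mean [0.5097 0.3697] wh 0.0065 0.0867 shortdir deg 10.56 rad 0.1842 zmed 0.0357
wr2 grey 0.006 n 9682 c 0.4874 0.3782 mean [0.4835 0.3877] wh 0.11 0.1699 shortdir deg 14.1 rad 0.2461 zmed 0.0056
wr2 None 0.074 none
wr2 None 0.03 n 36 c 0.6452 0.3046 mean [0.645  0.3046] wh 0.003 0.022 shortdir deg 46.88 rad 0.8183 zmed 0.0293
```

View pics/wr2.png

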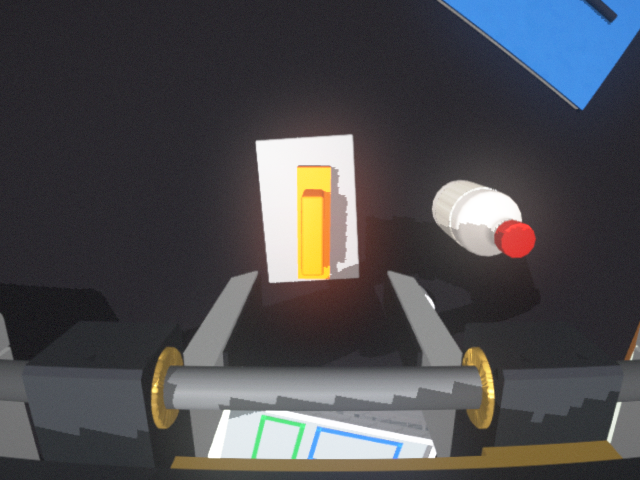

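The scraper is at (313,225) on the mat. Its lit top has a yellower hue, so I'll widen the colour window.

```bash
sed -i 's/orange=((5,18),)/orange=((4,28),)/' h.py
python3 - <<'E'
from h import *
top("wr2","orange",.091,.005,(.5,.365),.12)
top("wr2","orange",.036,.004,(.5,.365),.12)
E
```

```text
wr2 orange 0.091 n 1802 c 0.4946 0.3711 mean [0.4947 0.3717] wh 0.0214 0.0796 shortdir deg 10.52 rad 0.1837 zmed 0.0905
wr2 orange 0.036 n 1716 c 0.495 0.3705 mean [0.4938 0.3856] wh 0.0358 0.1244 shortdir deg 10.47 rad 0.1827 zmed 0.0356
```

```bash
python3 -c "
from h import *
rel((.4948,.3708,.12,.183),(.4948,.3708,.044,.183))"
```

```text
now [0.5004 0.3984 0.3001] yaw 0.1826 rp [-3.1398e+00  1.7000e-03] F [ 0.9  0.2 -0.3] w 0.0563 t 2.88 j [0.58 0.3  0.94 0.   1.91 0.4 ]
  -> [0.4948 0.3708 0.12   0.183 ] rows: -1.02 2.65 18.01  spin -0.000 n>=5
  -> [0.4948 0.3708 0.044  0.183 ] rows: -1.00 2.66 25.61  spin -0.000 n>=7
```

```bash
python3 -m inch '-1 2.65 14 0 0.4;-1 2.65 14 0 0.4;-1 2.65 14 0 0.4;-1 2.65 14 0 0.4;-1 2.65 14 0 0.4;-1 2.65 17 0 0.4;-1 2.65 20 0 0.4;-1 2.65 22.5 0 0.4;-1 2.65 24.5 0 0.4;-1 2.65 25.6 0 0.4;-1 2.65 25.6 0 0.4;-1 2.65 25.6 0 0.4'; python3 -c "
from h import *
rel((.4948,.3708,.044,.183))"
```

```text
time: 3.88
tool_pos: [0.496, 0.3709, 0.0459]
ee_rot: [-3.139, -0.001, 0.182]
wrist_force: [0.3, -0.2, 0.8]
width: 0.0564
now [0.496  0.3709 0.0459] yaw 0.1817 rp [-3.139e+00 -5.000e-04] F [ 0.3 -0.2  0.8] w 0.0564 t 3.88 j [0.55 0.32 1.42 0.   1.4  0.37]
  -> [0.4948 0.3708 0.044  0.183 ] rows: -0.12 -0.01 0.19  spin -0.001 n>=1
```

```bash
python3 -m inch '-0.1 0 0.1 0 1;-0.1 0 0.1 0 1;-0.1 0 0.1 0 1;-0.1 0 0.1 0 1;-0.1 0 0.1 0 1;-0.1 0 0.1 0 1;-0.1 0 0.1 0 1;-0.1 0 0.1 0 1;-0.1 0 -1 0 1;-0.1 0 -4 0 1;-0.1 0 -8 0 1;-0.1 0 -12 0 1;-0.1 0 -14 0 1;-0.1 0 -14 0 1'; python3 -c "
from h import *
s=(.558,.038,-.0578)
cs,sn=np.cos(s[2]),np.sin(s[2])
w=lambda x,y:(s[0]+x*cs-y*sn, s[1]+x*sn+y*cs)
for q in ((.5008,.0448),(.4807,-.0231),(.576,-.0189)):
    d=np.array(q)-s[:2]; print('chip shelf',d[0]*cs+d[1]*sn,-d[0]*sn+d[1]*cs)
A=w(.075,-.03)
rel((.4948,.3708,.18,.183),(*A,.18,s[2]),(*A,.095,s[2]))
p,z,c=snap('wrist','wr3')"
```

```text
time: 5.05
tool_pos: [0.4976, 0.3719, 0.1935]
ee_rot: [-3.134, -0.012, 0.182]
wrist_force: [0.2, 0.3, -1.7]
width: 0.0216
chip shelf -0.057497299763187786 0.003484324890438486
chip shelf -0.07364129855724175 -0.06546341838617344
chip shelf 0.02125692987894437 -0.05576515876532262
now [0.4976 0.3719 0.1935] yaw 0.1817 rp [-3.1345 -0.0122] F [ 0.2  0.3 -1.7] w 0.0216 t 5.05 j [0.55 0.24 1.22 0.   1.67 0.37]
  -> [0.4948 0.3708 0.18   0.183 ] rows: -0.31 0.07 1.34  spin -0.001 n>=1
  -> [ 0.6311  0.0037  0.18   -0.0578] rows: 6.47 38.64 1.15  spin 0.239 n>=10
  -> [ 0.6311  0.0037  0.095  -0.0578] rows: 6.36 38.70 9.65  spin 0.239 n>=10
```

View pics/wr3.png

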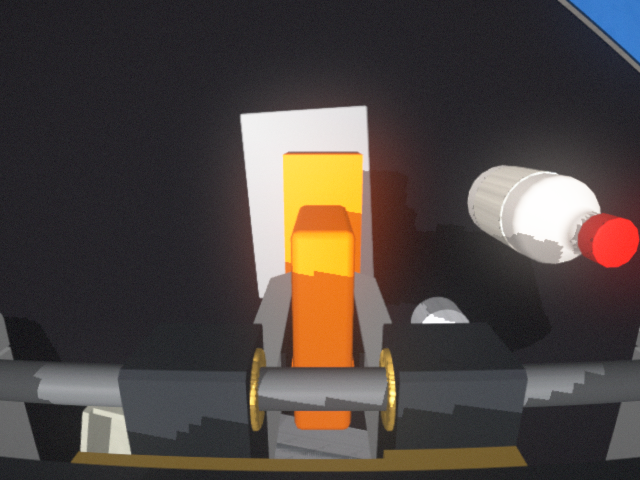

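```bash
python3 -m inch '6.5 38.6 1 0.24 1;6.5 38.6 1 0.24 1;6.5 38.6 1 0.24 1;6.5 38.6 1 0.24 1;6.5 38.6 1 0.24 1;6.5 38.6 1 0.24 1;6.5 38.6 1 0.24 1;6.5 38.6 1 0.24 1;6.5 38.6 1 0.24 1;6.5 38.6 1 0.24 1;6.5 38.6 1 0.24 1;6.5 38.6 6 0.24 1;6.5 38.6 7.5 0.24 1;6.5 38.6 7.5 0.24 1;6.5 38.6 7.5 0.24 1'; python3 -c "
from h import *
rel((.6311,.0037,.095,-.0578))"
```

```text
time: 6.35
tool_pos: [0.6276, 0.005, 0.1087]
ee_rot: [-3.135, 0.004, -0.057]
wrist_force: [0.2, 0.6, -2.4]
width: 0.0221
now [0.6276 0.005  0.1087] yaw -0.0572 rp [-3.1345  0.0035] F [ 0.2  0.6 -2.4] w 0.0221 t 6.35 j [-0.09  0.3   1.32  0.01  1.53 -0.03]
  -> [ 0.6311  0.0037  0.095  -0.0578] rows: 0.36 0.12 1.37  spin 0.001 n>=1
```

```bash
python3 -m inch '0.3 0 0.6 0 1;0.3 0 1.2 0 1;0.3 0 1.4 0 1;0.3 0 1.5 0 1;0.3 0 1.5 0 1;0.3 0 1.5 0 1'; python3 -c "
from h import *
rel((.6311,.0037,.095,-.0578))
snap('side','s1')
"
```

```text
time: 6.85
tool_pos: [0.631, 0.0051, 0.0946]
ee_rot: [-3.134, 0.002, -0.057]
wrist_force: [0.5, 0.3, -1.3]
width: 0.022
now [0.631  0.0051 0.0946] yaw -0.0571 rp [-3.1344e+00  1.9000e-03] F [ 0.5  0.3 -1.3] w 0.022 t 6.85 j [-0.09  0.31  1.33  0.01  1.5  -0.03]
  -> [ 0.6311  0.0037  0.095  -0.0578] rows: 0.02 0.13 -0.04  spin 0.001 n>=1
```

View pics/s1.png

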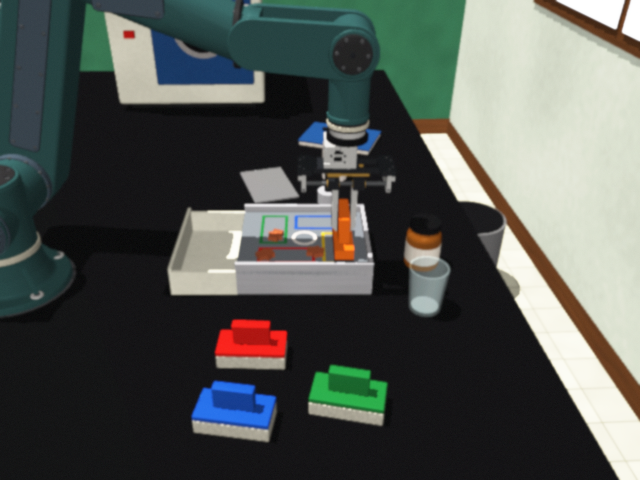

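```bash
python3 -m inch '-1.1 0 0 0 1;-2.2 0 0 0 1;-3.3 0 0 0 1;-4.4 0 0 0 1;-5.5 0 0 0 1;-6.6 0 0 0 1;-7.7 0 0 0 1;-8.8 0 0 0 1;-9.9 0 0 0 1;-11 0 0 0 1;-12.1 0 0 0 1;-13.2 0 0 0 1;-14.3 0 0 0 1;-15.4 0 0 0 1'; python3 -c "
from h import *
rel((.6311,.0037,.095,-.0578))
snap('scene','s2')
"
```

```text
time: 8.07
tool_pos: [0.4767, 0.0138, 0.0952]
ee_rot: [-3.134, 0.001, -0.057]
wrist_force: [-0.4, 0.8, -2.2]
width: 0.022
now [0.4767 0.0138 0.0952] yaw -0.0573 rp [-3.1345e+00  1.0000e-03] F [-0.4  0.8 -2.2] w 0.022 t 8.07 j [-0.1  -0.03  1.71  0.01  1.46 -0.04]
  -> [ 0.6311  0.0037  0.095  -0.0578] rows: 15.47 0.12 0.01  spin 0.001 n>=4
```

View pics/s2.png

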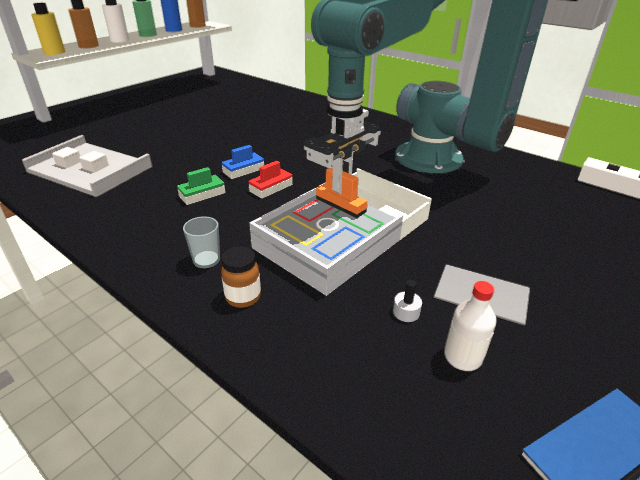

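No chips are left behind the scraper. I'll continue over the edge.

```bash
python3 -m inch '-1 0 0 0 1;-2 0 0 0 1;-3 0 0 0 1;-4 0 0 0 1;-5 0 0 0 1;-5.6 0 0 0 1;-5.6 0 0 0 1;-5.6 0 0 0 1;-5.6 0 0 0 1'; python3 -c "
from h import *
rel((.6311,.0037,.095,-.0578))
snap('scene','s3');snap('wrist','w3');snap('side','d3')
"
```

```text
time: 8.87
tool_pos: [0.4191, 0.0172, 0.0954]
ee_rot: [-3.134, 0.003, -0.057]
wrist_force: [0.4, 1.1, -3.8]
width: 0.0219
now [0.4191 0.0172 0.0954] yaw -0.057 rp [-3.1345e+00  3.1000e-03] F [ 0.4  1.1 -3.8] w 0.0219 t 8.87 j [-0.1  -0.16  1.83  0.01  1.47 -0.04]
  -> [ 0.6311  0.0037  0.095  -0.0578] rows: 21.25 0.14 -0.02  spin 0.001 n>=6
```

View pics/w3.png

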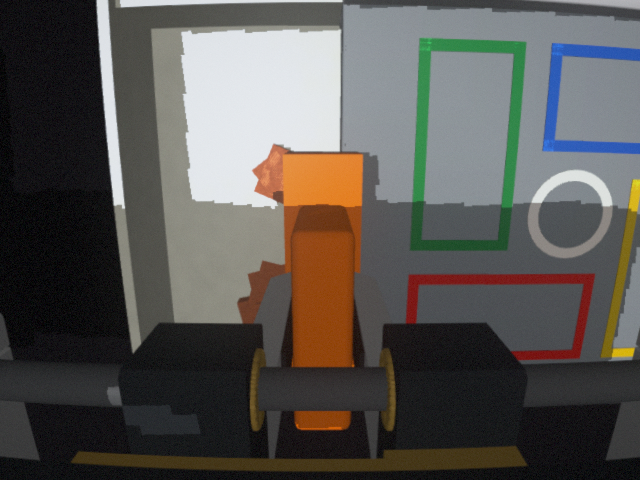

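View pics/s3.png

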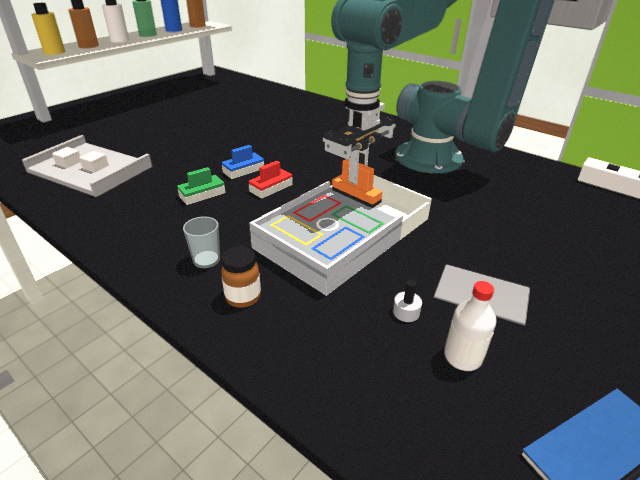

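The chips are off the edge at (268,175) and (260,290). I'll lift and check.

```bash
python3 -m inch '0 0 -1.5 0 1;0 0 -4 0 1;3 0 -8 0 1;7 -2 -12 0 1;10 -5 -16 0 1;10 -8 -18 0 1;10 -10 -18 0 1;10 -10 -18 0 1;10 -10 -18 0 1'; python3 -c "
from h import *
rel((.6311,.0037,.095,-.0578))
snap('scene','s4');snap('wrist','w4');snap('side','d4')
"
```

```text
time: 9.77
tool_pos: [0.5266, 0.112, 0.2768]
ee_rot: [-3.134, 0.001, -0.053]
wrist_force: [-0.8, -0.9, -4.2]
width: 0.0219
now [0.5266 0.112  0.2768] yaw -0.0535 rp [-3.1337e+00  1.2000e-03] F [-0.8 -0.9 -4.2] w 0.0219 t 9.77 j [0.1  0.06 1.26 0.01 1.82 0.15]
  -> [ 0.6311  0.0037  0.095  -0.0578] rows: 11.03 10.40 18.09  spin 0.004 n>=6
```

View pics/w4.png

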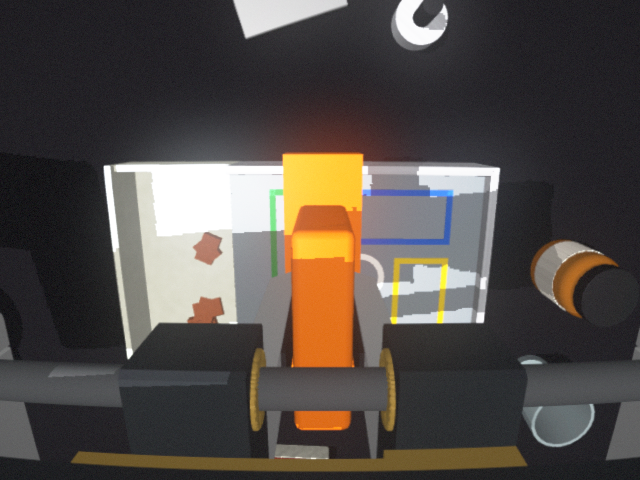

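View pics/s4.png

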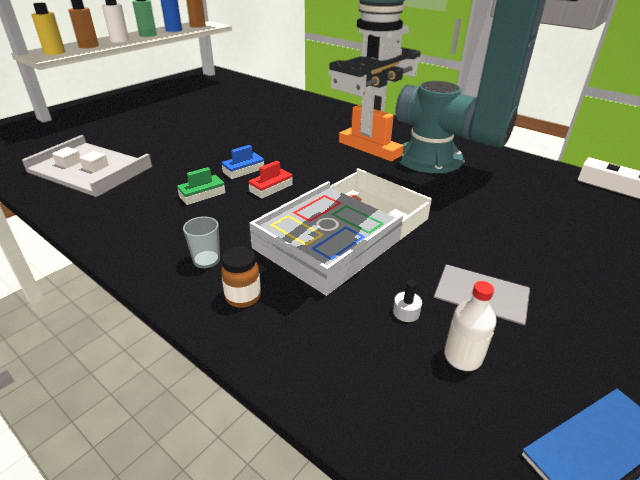

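```bash
python3 -c "
from h import *
p=cv2.imread('pics/w4.png')[150:350,100:300]; q=cv2.imread('pics/s4.png')[160:260,240:440]; r=cv2.imread('pics/d4.png')[190:310,160:400]
cv2.imwrite('pics/c4.png',np.hstack([cv2.resize(p,(400,400)),cv2.resize(r,(400,400))])); cv2.imwrite('pics/c4b.png',cv2.resize(q,(800,400)))"
```

View pics/c4.png

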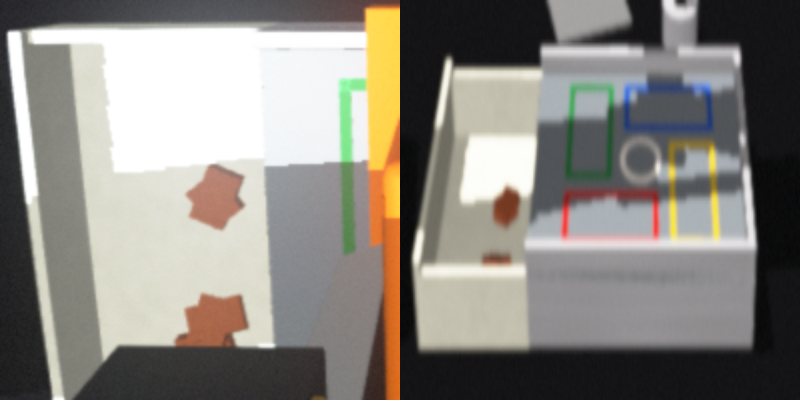

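View pics/c4b.png

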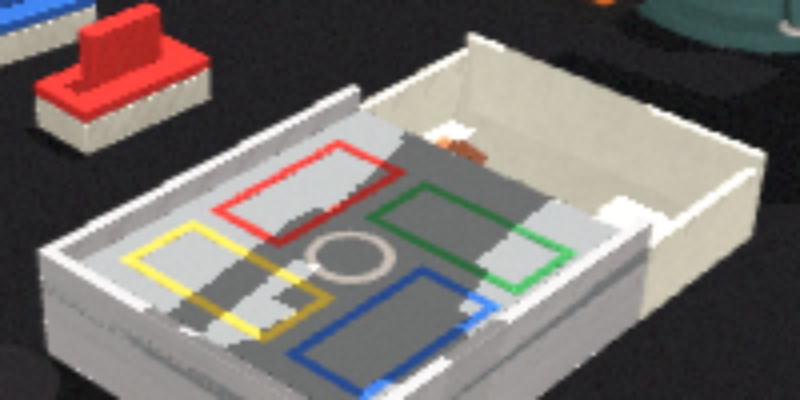

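All three chips are in the pan (two overlap), and the shelf is clear. Next I'll return the scraper to the mat centre, aligned with the mat.

```bash
python3 -c "
from h import *
rel((.4874,.3782,.2768,.246),(.4874,.3782,.10,.246),(.4874,.3782,.045,.246))"
```

```text
now [0.5246 0.1092 0.274 ] yaw -0.0576 rp [-3.1356  0.0067] F [-0.1  0.2 -3.8] w 0.0218 t 9.92 j [0.09 0.06 1.27 0.01 1.82 0.15]
  -> [0.4874 0.3782 0.2768 0.246 ] rows: -5.26 -26.65 -0.09  spin -0.304 n>=7
  -> [0.4874 0.3782 0.1    0.246 ] rows: -5.14 -26.54 17.59  spin -0.304 n>=8
  -> [0.4874 0.3782 0.045  0.246 ] rows: -5.11 -26.51 23.09  spin -0.304 n>=9
```

```bash
python3 -m inch '-5.2 -26.6 3 -0.304 1;-5.2 -26.6 3 -0.304 1;-5.2 -26.6 3 -0.304 1;-5.2 -26.6 3 -0.304 1;-5.2 -26.6 3 -0.304 1;-5.2 -26.6 3 -0.304 1;-5.2 -26.6 6 -0.304 1;-5.2 -26.6 10 -0.304 1;-5.2 -26.6 14 -0.304 1;-5.2 -26.6 17.5 -0.304 1;-5.2 -26.6 19.5 -0.304 1;-5.2 -26.6 20 -0.304 1;-5.2 -26.6 20 -0.304 1;-5.2 -26.6 20 -0.304 1'; python3 -c "
from h import *
rel((.4874,.3782,.0448,.246))"
```

```text
time: 11.08
tool_pos: [0.4875, 0.3784, 0.0769]
ee_rot: [-3.134, 0.003, 0.245]
wrist_force: [0.6, 0.4, -2.7]
width: 0.0219
now [0.4875 0.3784 0.0769] yaw 0.245 rp [-3.1336  0.0035] F [ 0.6  0.4 -2.7] w 0.0219 t 11.08 j [0.56 0.29 1.39 0.01 1.46 0.32]
  -> [0.4874 0.3782 0.0448 0.246 ] rows: -0.00 0.04 3.21  spin -0.001 n>=1
```

```bash
python3 -m inch '0 0 1.5 0 1;0 0 2.5 0 1;0 0 3 0 1;0 0 3.2 0 1;0 0 3.2 0 1;0 0 3.25 0 1;0 0 3.25 0 1'; python3 -c "
from h import *
rel((.4874,.3782,.0448,.246))"
```

```text
time: 11.67
tool_pos: [0.4879, 0.379, 0.0456]
ee_rot: [-3.133, 0.002, 0.245]
wrist_force: [-1.2, 0.4, 1.3]
width: 0.0216
now [0.4879 0.379  0.0456] yaw 0.2452 rp [-3.1332e+00  1.7000e-03] F [-1.2  0.4  1.3] w 0.0216 t 11.67 j [0.56 0.31 1.43 0.01 1.4  0.32]
  -> [0.4874 0.3782 0.0448 0.246 ] rows: -0.06 0.07 0.08  spin -0.001 n>=1
```

```bash
python3 -m inch '0 0 0 0 0.5;0 0 0 0 0.5;0 0 0 0 0.5;0 0 0 0 0.5;0 0 0 0 0.5;0 0 -3 0 0.5;0 0 -7 0 0.5;0 0 -11 0 0.5;0 0 -15 0 0.5;0 -2 -19 0 0.5;0 -2 -23 0 0.5;0 -2 -24 0 0.5;0 -2 -24 0 0.5'; python3 -c "
from h import *
p,z,c=snap('wrist','w5')
rel((.5,.4,.3,.185))
top('w5','orange',.091,.005,(.49,.375),.12)
top('w5','orange',.036,.004,(.49,.375),.12)
top('w5','grey',.006,.003,(.49,.375),.15)
"
```

```text
time: 12.75
tool_pos: [0.4853, 0.3976, 0.2916]
ee_rot: [-3.13, -0.008, 0.246]
wrist_force: [-0.3, 0.2, 0.4]
width: 0.0468
now [0.4845 0.3969 0.2877] yaw 0.2452 rp [-3.1318e+00 -2.4000e-03] F [-0.6  0.7 -0.6] w 0.0472 t 12.8 j [0.59 0.26 1.01 0.01 1.87 0.35]
  -> [0.5   0.4   0.3   0.185] rows: 1.58 0.06 -1.23  spin 0.060 n>=1
w5 orange 0.091 n 1900 c 0.4878 0.3792 mean [0.4876 0.3804] wh 0.0218 0.0784 shortdir deg 14.31 rad 0.2497 zmed 0.0905
w5 orange 0.036 n 1795 c 0.4878 0.3782 mean [0.4849 0.3913] wh 0.0358 0.1249 shortdir deg 14.46 rad 0.2524 zmed 0.0357
w5 grey 0.006 n 9968 c 0.4873 0.3783 mean [0.4856 0.3844] wh 0.1099 0.1688 shortdir deg 14.03 rad 0.2449 zmed 0.0056
```

View pics/w5.png

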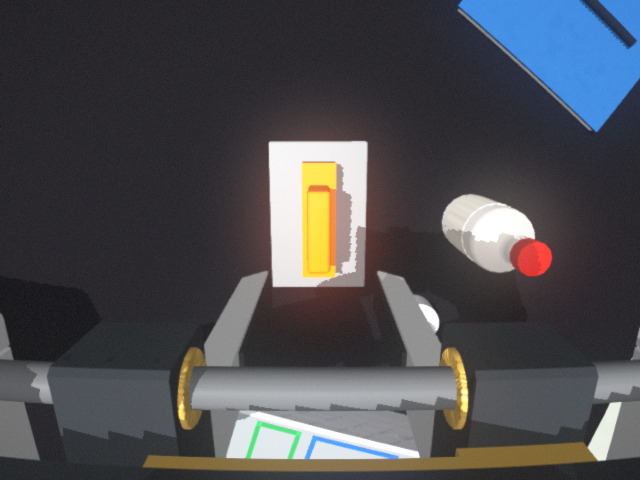

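```bash
python3 -c "
from h import *
rel((.57,-.30,.32,-1.7))"
```

```text
now [0.4845 0.3969 0.2877] yaw 0.2452 rp [-3.1318e+00 -2.4000e-03] F [-0.6  0.7 -0.6] w 0.0472 t 12.8 j [0.59 0.26 1.01 0.01 1.87 0.35]
  -> [ 0.57 -0.3   0.32 -1.7 ] rows: -8.62 69.65 -3.93  spin 1.945 n>=17
```

```bash
python3 -m inch '-8.6 69.6 -3.9 1.945 0.5;-8.6 69.6 -3.9 1.945 0.5;-8.6 69.6 -3.9 1.945 0.5;-8.6 69.6 -3.9 1.945 0.5;-8.6 69.6 -3.9 1.945 0.5;-8.6 69.6 -3.9 1.945 0.5;-8.6 69.6 -3.9 1.945 0.5;-8.6 69.6 -3.9 1.945 0.5;-8.6 69.6 -3.9 1.945 0.5;-8.6 69.6 -3.9 1.945 0.5;-8.6 69.6 -3.9 1.945 0.5;-8.6 69.6 -3.9 1.945 0.5;-8.6 69.6 -3.9 1.945 0.5;-8.6 69.6 -3.9 1.945 0.5;-8.6 69.6 -3.9 1.945 0.5;-8.6 69.6 -3.9 1.945 0.5;-8.6 69.6 -3.9 1.945 0.5;-8.6 69.6 -3.9 1.945 0.5;-8.6 69.6 -3.9 1.945 0.5;-8.6 69.6 -3.9 1.945 0.5'; python3 -c "
from h import *
p,z,c=snap('wrist','w6')
rel((.57,-.30,.32,-1.7))
for k,cen in dict(red=(.46,-.24),green=(.605,-.35),blue=(.44,-.37)).items():
    top('w6',k,.072,.004,cen,.09); top('w6',k,.034,.004,cen,.09)
"
```

```text
time: 14.47
tool_pos: [0.5695, -0.299, 0.3166]
ee_rot: [3.136, 0.013, -1.7]
wrist_force: [-0.6, -0.1, 0.6]
width: 0.0467
now [ 0.5697 -0.2983  0.3179] yaw -1.6988 rp [3.1373 0.0119] F [-0.6  0.7  0.5] w 0.0469 t 14.52 j [-0.58  0.32  0.87  0.01  1.96  1.13]
  -> [ 0.57 -0.3   0.32 -1.7 ] rows: 0.16 -0.05 -0.22  spin 0.001 n>=1
w6 red 0.072 n 712 c 0.4585 -0.2388 mean [ 0.4585 -0.2388] wh 0.0162 0.0592 shortdir deg 83.97 rad 1.4655 zmed 0.0716
w6 red 0.034 n 2628 c 0.4584 -0.2389 mean [ 0.4635 -0.2433] wh 0.0551 0.1099 shortdir deg 83.96 rad 1.4654 zmed 0.0337
w6 green 0.072 n 911 c 0.601 -0.3525 mean [ 0.6014 -0.3527] wh 0.0163 0.0591 shortdir deg 75.7 rad 1.3212 zmed 0.0714
w6 green 0.034 n 3874 c 0.6012 -0.3528 mean [ 0.6036 -0.3525] wh 0.0549 0.1097 shortdir deg 75.0 rad 1.3089 zmed 0.0336
w6 blue 0.072 n 56 c 0.4574 -0.3827 mean [ 0.4584 -0.3815] wh 0.0068 0.0166 shortdir deg -69.63 rad -1.2152 zmed 0.0715
w6 blue 0.034 n 565 c 0.4569 -0.377 mean [ 0.4644 -0.3857] wh 0.0544 0.0661 shortdir deg 77.01 rad 1.3441 zmed 0.0336
```

View pics/w6.png

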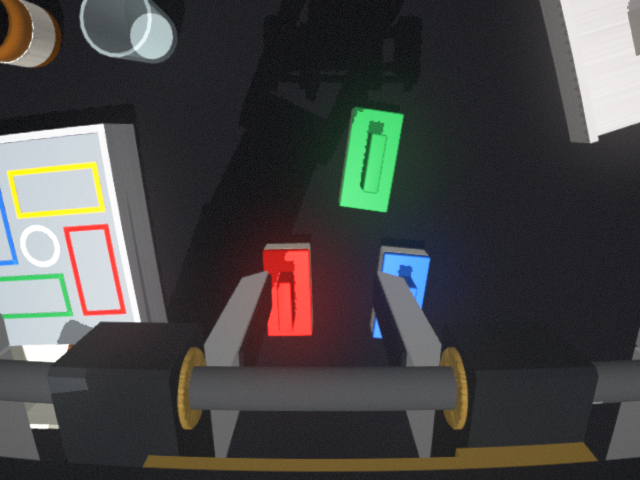

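```bash
python3 -c "
from h import *
rel((.4585,-.2388,.12,-1.676),(.4585,-.2388,.039,-1.676))"
```

```text
now [ 0.5697 -0.2983  0.3179] yaw -1.6988 rp [3.1373 0.0119] F [-0.6  0.7  0.5] w 0.0469 t 14.52 j [-0.58  0.32  0.87  0.01  1.96  1.13]
  -> [ 0.4585 -0.2388  0.12   -1.676 ] rows: -4.25 11.71 19.89  spin -0.023 n>=6
  -> [ 0.4585 -0.2388  0.039  -1.676 ] rows: -4.15 11.67 27.99  spin -0.023 n>=8
```

```bash
python3 -m inch '-4.2 11.7 17 -0.023 0.5;-4.2 11.7 17 -0.023 0.5;-4.2 11.7 17 -0.023 0.5;-4.2 11.7 17 -0.023 0.5;-4.2 11.7 17 -0.023 0.5;-4.2 11.7 19 -0.023 0.5;-4.2 11.7 19.5 -0.023 0.5;-4.2 11.7 19.5 -0.023 0.5'; python3 -c "
from h import *
rel((.4585,-.2388,.039,-1.676))"
```

```text
time: 15.18
tool_pos: [0.4575, -0.2371, 0.1225]
ee_rot: [3.135, 0.014, -1.674]
wrist_force: [0.2, -1.0, 0.7]
width: 0.047
now [ 0.4575 -0.2371  0.1225] yaw -1.6737 rp [3.1351 0.0135] F [ 0.2 -1.   0.7] w 0.047 t 15.18 j [-0.59  0.05  1.58  0.01  1.53  1.08]
  -> [ 0.4585 -0.2388  0.039  -1.676 ] rows: 0.27 -0.17 8.35  spin 0.002 n>=3
```

```bash
python3 -m inch '0.2 -0.1 3 0 0.5;0.2 -0.1 5.5 0 0.5;0.2 -0.1 7.3 0 0.5;0.2 -0.1 8.2 0 0.5;0.2 -0.1 8.3 0 0.5;0.2 -0.1 8.3 0 0.5;0.2 -0.1 8.3 0 1;0.2 -0.1 8.3 0 1;0.2 -0.1 8.3 0 1;0.2 -0.1 8.3 0 1;0.2 -0.1 8.3 0 1;0.2 -0.1 8.3 0 1;0.2 -0.1 8.3 0 1'; python3 -c "
from h import *
rel((.4585,-.2388,.039,-1.676))"
```

```text
time: 16.27
tool_pos: [0.4581, -0.2387, 0.0402]
ee_rot: [3.136, 0.012, -1.674]
wrist_force: [-0.1, -0.9, 2.5]
width: 0.016
now [ 0.4581 -0.2387  0.0402] yaw -1.6737 rp [3.136 0.012] F [-0.1 -0.9  2.5] w 0.016 t 16.27 j [-0.6   0.11  1.68  0.01  1.36  1.08]
  -> [ 0.4585 -0.2388  0.039  -1.676 ] rows: 0.00 -0.04 0.12  spin 0.002 n>=1
```

```bash
cat >> h.py <<'E'
S=(.558,.038,-.0578)
def ws(x,y): return (S[0]+x*np.cos(S[2])-y*np.sin(S[2]), S[1]+x*np.sin(S[2])+y*np.cos(S[2]))
E
python3 -c "
from h import *
print(shelf_fit(['wr1','wr1b','s4'],x0=(.555,.035,-.05)),shelf_fit(['w6'],x0=(.555,.035,-.05)))
a=ws(-.0345,-.062);y=S[2]-np.pi/2
rel((*a,.17,y),(*a,.0955,y))"
```

```text
(array([ 0.55800656,  0.03797666, -0.05770657,  0.00284731]), np.float64(0.001569586524507019), {'red': 2826, 'yellow': 2413, 'blue': 3908, 'green': 3322}) (array([ 0.55792415,  0.03802584, -0.05924951,  0.0028695 ]), np.float64(0.00161918807187773), {'red': 1305, 'yellow': 1426, 'blue': 409, 'green': 786})
now [ 0.4581 -0.2387  0.0402] yaw -1.6737 rp [3.136 0.012] F [-0.1 -0.9  2.5] w 0.016 t 16.27 j [-0.6   0.11  1.68  0.01  1.36  1.08]
  -> [ 0.52   -0.0219  0.17   -1.6286] rows: -22.36 -3.86 -12.74  spin -0.045 n>=7
  -> [ 0.52   -0.0219  0.0955 -1.6286] rows: -22.27 -3.90 -5.29  spin -0.045 n>=6
```

Shelf fits from all the views agree within about 0.1 mm. Lifting the red box and carrying it over.

```bash
python3 -m inch '0 0 -2 0 1;0 0 -5 0 1;0 0 -9 0 1;0 0 -13 0 1;-5 -1 -14 -0.045 1;-9 -1.7 -14 -0.045 1;-13 -2.4 -14 -0.045 1;-17 -3 -14 -0.045 1;-20.5 -3.6 -14 -0.045 1;-22.4 -3.9 -13.5 -0.045 1;-22.4 -3.9 -11 -0.045 1;-22.4 -3.9 -8.5 -0.045 1;-22.4 -3.9 -7.5 -0.045 1;-22.4 -3.9 -7.5 -0.045 1;-22.4 -3.9 -7.5 -0.045 1'; python3 -c "
from h import *
a=ws(-.0345,-.062);y=S[2]-np.pi/2
rel((*a,.0955,y)); snap('wrist','w7')"
```

```text
time: 17.52
tool_pos: [0.5196, -0.021, 0.1168]
ee_rot: [3.134, 0.013, -1.629]
wrist_force: [0.0, 0.3, -3.3]
width: 0.0157
now [ 0.5196 -0.021   0.1168] yaw -1.6293 rp [3.1341 0.0127] F [ 0.   0.3 -3.3] w 0.0157 t 17.52 j [-0.16  0.06  1.58  0.01  1.51  1.47]
  -> [ 0.52   -0.0219  0.0955 -1.6286] rows: 0.12 -0.06 2.13  spin -0.001 n>=1
```

View pics/w7.png

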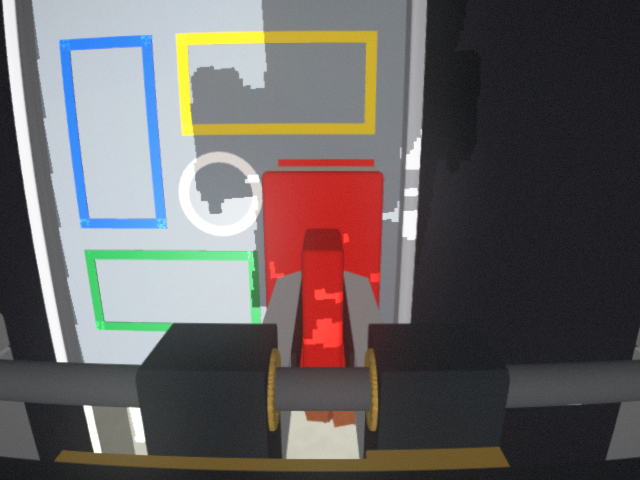

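```bash
python3 -m inch '0.1 0 0.8 0 1;0.1 -0.05 1.5 0 1;0.1 -0.05 1.9 0 1;0.1 -0.05 2.1 0 1;0.1 -0.05 2.2 0 1;0.1 -0.05 2.2 0 1;0.1 -0.05 2.2 0 1'; python3 -c "
from h import *
a=ws(-.0345,-.062);y=S[2]-np.pi/2
rel((*a,.0955,y))"
```

```text
time: 18.15
tool_pos: [0.5211, -0.022, 0.0964]
ee_rot: [3.137, 0.012, -1.629]
wrist_force: [-0.1, -0.0, -2.8]
width: 0.0159
now [ 0.5211 -0.022   0.0964] yaw -1.6295 rp [3.1375 0.0124] F [-0.1 -0.  -2.8] w 0.0159 t 18.15 j [-0.16  0.07  1.6   0.01  1.47  1.47]
  -> [ 0.52   -0.0219  0.0955 -1.6286] rows: -0.00 0.11 0.09  spin -0.001 n>=1
```

```bash
python3 -m inch '0 0.1 0.1 0 1;0 0.1 0.15 0 1;0 0.1 0.15 0 1;0 0.1 0.15 0 0.5;0 0.1 0.15 0 0.5;0 0.1 0.15 0 0.5;0 0.1 0.15 0 0.5;0 0.1 0.15 0 0.5;0 0.1 -2 0 0.5;0 0.1 -5 0 0.5;3 -2 -9 0 0.5;8 -6 -13 0 0.5;12 -9 -17 0 0.5;16 -9 -20 0 0.5;18 -9 -22 0 0.5;18 -9 -22 0 0.5;18 -9 -22 0 0.5'; python3 -c "
from h import *
snap('wrist','w8');rel((.6011,-.3527,.2,-1.8327))
a=ws(-.0345,-.062); print('target',a,S[2]+np.pi/2)
top('w8','red',.127,.004,a,.09); top('w8','red',.089,.004,a,.09)
for k,cen in dict(green=(.605,-.35),blue=(.44,-.37)).items():
    top('w8',k,.072,.004,cen,.12); top('w8',k,.034,.004,cen,.12)
"
```

```text
time: 19.57
tool_pos: [0.6021, -0.2142, 0.3174]
ee_rot: [-3.14, 0.009, -1.633]
wrist_force: [0.4, 0.2, 0.4]
width: 0.0468
now [ 0.6024 -0.2152  0.3181] yaw -1.6347 rp [-3.1387  0.0076] F [-0.6 -1.4  0. ] w 0.0469 t 19.62 j [-0.44  0.3   0.89  0.01  1.94  1.2 ]
  -> [ 0.6011 -0.3527  0.2    -1.8327] rows: 13.82 -0.71 11.70  spin 0.198 n>=5
target (np.float64(0.5199760084866307), np.float64(-0.02190347293263737)) 1.5129963267948965
w8 red 0.127 n 690 c 0.5273 -0.0236 mean [ 0.5273 -0.0235] wh 0.0166 0.0465 shortdir deg 87.69 rad 1.5305 zmed 0.1265
w8 red 0.089 n 2506 c 0.5295 -0.0236 mean [ 0.5396 -0.0308] wh 0.0561 0.0894 shortdir deg 86.63 rad 1.512 zmed 0.0886
w8 green 0.072 n 873 c 0.6016 -0.3513 mean [ 0.6025 -0.3521] wh 0.0173 0.0594 shortdir deg 73.69 rad 1.2861 zmed 0.0715
w8 green 0.034 n 3314 c 0.6015 -0.3521 mean [ 0.6048 -0.3491] wh 0.056 0.11 shortdir deg 74.77 rad 1.305 zmed 0.0336
w8 blue 0.072 n 62 c 0.4608 -0.3767 mean [ 0.461  -0.3758] wh 0.0098 0.016 shortdir deg -4.19 rad -0.0731 zmed 0.0708
w8 blue 0.034 n 546 c 0.4487 -0.374 mean [ 0.4651 -0.3741] wh 0.0558 0.084 shortdir deg 76.47 rad 1.3347 zmed 0.0334
```

View pics/w8.png

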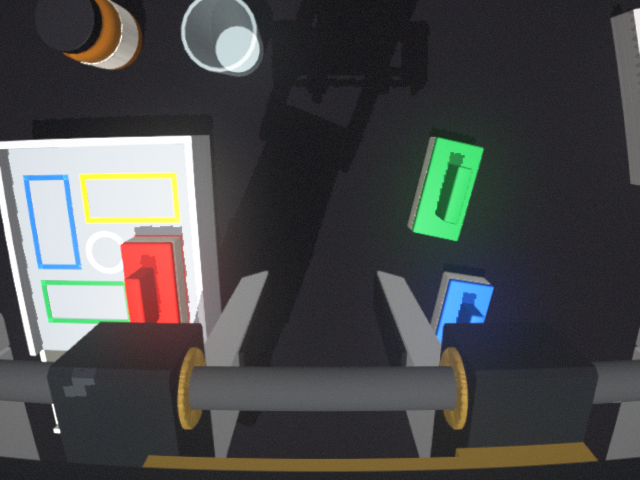

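```bash
python3 -m inch '13.8 -0.7 6 0.198 0.5;13.8 -0.7 11 0.198 0.5;13.8 -0.7 15 0.198 0.5;13.8 -0.7 19 0.198 0.5;13.8 -0.7 20 0.198 0.5;13.8 -0.7 20 0.198 0.5;13.8 -0.7 20 0.198 0.5;13.8 -0.7 20 0.198 0.5'; python3 -c "
from h import *
rel((.6012,-.3525,.039,-1.8327))"
```

```text
time: 20.28
tool_pos: [0.5989, -0.3502, 0.112]
ee_rot: [3.134, 0.012, -1.834]
wrist_force: [0.4, 0.7, -0.3]
width: 0.0468
now [ 0.5989 -0.3502  0.112 ] yaw -1.8336 rp [3.1338 0.0119] F [ 0.4  0.7 -0.3] w 0.0468 t 20.28 j [-0.62  0.45  1.11  0.01  1.59  1.22]
  -> [ 0.6012 -0.3525  0.039  -1.8327] rows: 0.25 -0.33 7.30  spin -0.001 n>=2
```

```bash
python3 -m inch '0.2 -0.2 2.5 0 0.5;0.2 -0.2 4.5 0 0.5;0.2 -0.2 6.2 0 0.5;0.2 -0.2 7.1 0 0.5;0.2 -0.2 7.2 0 0.5;0.2 -0.2 7.2 0 0.5;0.2 -0.2 7.2 0 1;0.2 -0.2 7.2 0 1;0.2 -0.2 7.2 0 1;0.2 -0.2 7.2 0 1;0.2 -0.2 7.2 0 1;0.2 -0.2 7.2 0 1;0.2 -0.2 7.2 0 1'; python3 -c "
from h import *
a=ws(-.062,.0345);y=S[2]
rel((.6012,-.3525,.039,-1.8327),(*a,.19,y),(*a,.115,y))"
```

```text
time: 21.37
tool_pos: [0.6001, -0.3525, 0.0408]
ee_rot: [3.135, 0.011, -1.834]
wrist_force: [-0.2, 0.0, 1.6]
width: 0.0157
now [ 0.6001 -0.3525  0.0408] yaw -1.8339 rp [3.1348 0.0105] F [-0.2  0.   1.6] w 0.0157 t 21.37 j [-0.62  0.49  1.19  0.01  1.47  1.22]
  -> [ 0.6012 -0.3525  0.039  -1.8327] rows: -0.02 -0.11 0.18  spin -0.001 n>=1
  -> [ 0.4981  0.076   0.19   -0.0578] rows: -38.88 21.09 -14.37  spin -1.776 n>=15
  -> [ 0.4981  0.076   0.115  -0.0578] rows: -38.80 21.04 -6.87  spin -1.776 n>=15
```

```bash
python3 -m inch '0 0 -2 0 1;0 0 -5 0 1;0 0 -9 0 1;0 0 -13 0 1;-3 1.6 -15 -0.1 1;-6 3.3 -15 -0.22 1;-9 5 -15 -0.34 1;-12 6.5 -15 -0.46 1;-15 8.1 -15 -0.58 1;-18 9.8 -15 -0.7 1;-21 11.4 -15 -0.82 1;-24 13 -15 -0.94 1;-27 14.6 -15 -1.06 1;-30 16.3 -15 -1.18 1;-33 17.9 -15 -1.3 1;-36 19.6 -15 -1.42 1;-38.8 21.1 -15 -1.54 1;-38.8 21.1 -15 -1.66 1;-38.8 21.1 -15 -1.776 1;-38.8 21.1 -15 -1.776 1'; python3 -c "
from h import *
a=ws(-.062,.0345);y=S[2]
rel((*a,.115,y),(*a,.0958,y));snap('wrist','w9')"
```

```text
time: 23.03
tool_pos: [0.4967, 0.0762, 0.1948]
ee_rot: [-3.13, 0.008, -0.054]
wrist_force: [0.6, 0.7, -3.7]
width: 0.0157
now [0.4967 0.0762 0.1948] yaw -0.0541 rp [-3.1298  0.0077] F [ 0.6  0.7 -3.7] w 0.0157 t 23.03 j [ 0.03 -0.01  1.49  0.01  1.67  0.09]
  -> [ 0.4981  0.076   0.115  -0.0578] rows: 0.20 0.11 7.98  spin 0.004 n>=2
  -> [ 0.4981  0.076   0.0958 -0.0578] rows: 0.22 0.13 9.90  spin 0.004 n>=3
```

View pics/w9.png

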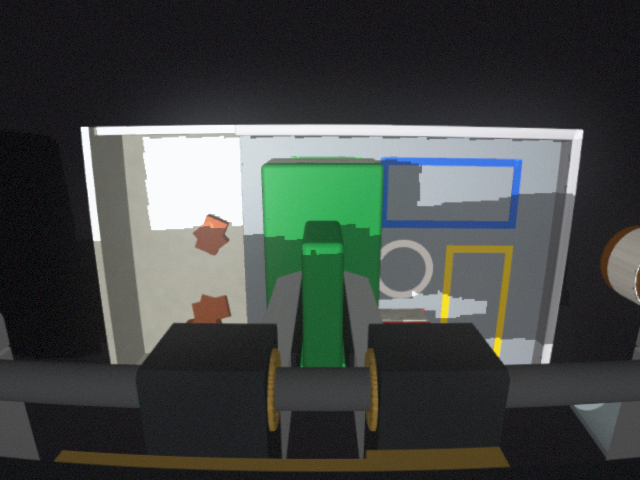

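```bash
python3 -m inch '0.2 0.2 3 0.004 1;0.2 0.2 6 0.004 1;0.2 0.2 7.8 0.004 1;0.2 0.2 8.3 0.004 1;0.2 0.2 8.5 0.004 1;0.2 0.2 8.5 0.004 1'; python3 -c "
from h import *
a=ws(-.062,.0345);y=S[2]
rel((*a,.0958,y))"
```

```text
time: 23.58
tool_pos: [0.4985, 0.0744, 0.11]
ee_rot: [-3.13, 0.007, -0.065]
wrist_force: [0.3, -0.5, -4.1]
width: 0.0157
now [0.4985 0.0744 0.11  ] yaw -0.0652 rp [-3.1298  0.0075] F [ 0.3 -0.5 -4.1] w 0.0157 t 23.58 j [0.03 0.03 1.62 0.01 1.5  0.09]
  -> [ 0.4981  0.076   0.0958 -0.0578] rows: -0.04 -0.15 1.43  spin -0.007 n>=1
```

```bash
python3 -m inch '0 -0.05 0.7 -0.007 1;0 -0.05 1.2 -0.007 1;0 -0.05 1.4 -0.007 1;0 -0.05 1.45 -0.007 1;0 -0.05 1.5 -0.007 1;0 -0.05 1.5 -0.007 1'; python3 -c "
from h import *
a=ws(-.062,.0345);y=S[2]
rel((*a,.0958,y))"
```

```text
time: 24.08
tool_pos: [0.4993, 0.0755, 0.0971]
ee_rot: [-3.129, 0.005, -0.058]
wrist_force: [-2.7, 1.8, 4.2]
width: 0.0159
now [0.4993 0.0755 0.0971] yaw -0.0581 rp [-3.1289  0.0046] F [-2.7  1.8  4.2] w 0.0159 t 24.08 j [0.03 0.04 1.64 0.01 1.47 0.09]
  -> [ 0.4981  0.076   0.0958 -0.0578] rows: -0.12 -0.05 0.13  spin -0.000 n>=1
```

```bash
python3 -m inch '-0.1 0 0 0 1;-0.12 0 0 0 1;-0.12 0 0 0 1;-0.12 0 0 0 0.5;-0.12 0 0 0 0.5;-0.12 0 0 0 0.5;-0.12 0 0 0 0.5;-0.12 0 0 0 0.5;-0.12 0 -2 0 0.5;-0.12 0 -5 0 0.5;0 -1 -9 0 0.5;2 -3 -13 0 0.5;4 -5 -17 0 0.5;4 -7 -20 0 0.5;4 -7 -20 0 0.5;4 -7 -20 0 0.5'; python3 -c "
from h import *
snap('wrist','w10');
for k,(x,y,r) in MARK.items():
  if k in('red','green'):
    a=ws(x,y); print(k,'target',np.round(a,4),np.degrees(S[2]+(0 if r else np.pi/2)))
    top('w10',k,.127,.004,a,.09); top('w10',k,.089,.004,a,.09)
rel((.438,-.374,.2,1.338-np.pi))
"
```

```text
time: 25.42
tool_pos: [0.5456, 0.1418, 0.3013]
ee_rot: [-3.127, -0.002, -0.056]
wrist_force: [-0.4, -0.0, 0.6]
width: 0.0472
red target [ 0.52   -0.0219] 86.68830394414384
w10 red 0.127 none
w10 red 0.089 n 2325 c 0.5199 -0.0073 mean [ 0.5226 -0.0056] wh 0.0319 0.1079 shortdir deg 86.88 rad 1.5164 zmed 0.0886
green target [0.4981 0.076 ] -3.311696055856158
w10 green 0.127 n 825 c 0.4992 0.0799 mean [0.5004 0.0819] wh 0.0158 0.0601 shortdir deg -1.82 rad -0.0318 zmed 0.1266
w10 green 0.089 n 3423 c 0.4981 0.0805 mean [0.5047 0.0924] wh 0.054 0.1074 shortdir deg -3.76 rad -0.0656 zmed 0.0887
now [0.5445 0.1408 0.2984] yaw -0.0571 rp [-3.129e+00  2.800e-03] F [ 0.7 -0.5  0.1] w 0.0466 t 25.47 j [0.14 0.12 1.16 0.01 1.87 0.21]
  -> [ 0.438  -0.374   0.2    -1.8036] rows: -7.66 52.12 9.21  spin 1.747 n>=14
```

View pics/w10.png

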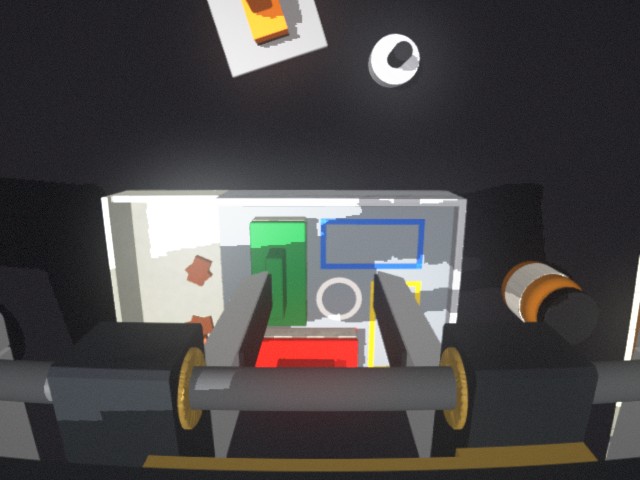

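```bash
python3 -c "
from h import *
snap('wrist','w11'); o=robot.get_obs(); print(o['tool_pos'],np.abs(o['qvel']).max())
S2=shelf_fit(['w11'],x0=(.555,.035,-.05)); print(S2)
for k,(x,y,r) in MARK.items():
  if k in('red','green'):
    a=ws(x,y); print(k,'target',np.round(a,4),np.degrees(S[2]+(0 if r else np.pi/2)))
    top('w11',k,.127,.004,a,.09); top('w11',k,.089,.004,a,.09)
"
```

```text
[0.54364523 0.14016105 0.29657173] 0.048873044439638254
(array([ 0.55804748,  0.03782978, -0.05635758,  0.00282126]), np.float64(0.00170062944492895), {'red': 22, 'yellow': 504, 'blue': 1701, 'green': 0})
red target [ 0.52   -0.0219] 86.68830394414384
w11 red 0.127 none
w11 red 0.089 n 2397 c 0.5198 -0.0067 mean [ 0.5217 -0.0056] wh 0.0329 0.1092 shortdir deg 86.98 rad 1.5181 zmed 0.0886
green target [0.4981 0.076 ] -3.311696055856158
w11 green 0.127 n 918 c 0.499 0.0796 mean [0.4999 0.0812] wh 0.0156 0.0594 shortdir deg -3.0 rad -0.0524 zmed 0.1266
w11 green 0.089 n 3489 c 0.4986 0.0804 mean [0.5047 0.0923] wh 0.0539 0.1074 shortdir deg -3.27 rad -0.0571 zmed 0.0887
```

```bash
python3 -c "
from h import *
p,z,c=load('w11')
for k,zz in (('green',.055),('green',.089),('green',.127),('red',.055),('red',.089)):
    x,y,r=MARK[k]; L,Wd=((.055,.11) if r else (.11,.055))
    if zz>.1: L,Wd=((.016,.06) if r else (.06,.016))
    q=[(*ws(x+a*L/2,y+b*Wd/2),zz) for a,b in ((-1,-1),(1,-1),(1,1),(-1,1))]
    u=proj(q,c); cv2.polylines(p,[np.round(u*16).astype(int)],True,(255,0,255) if zz<.06 else (255,255,0),1,cv2.LINE_AA,4)
cv2.imwrite('pics/c11.png',cv2.resize(p[180:400,180:400],(660,600)))"
```

```text
(no output)
```

View pics/c11.png

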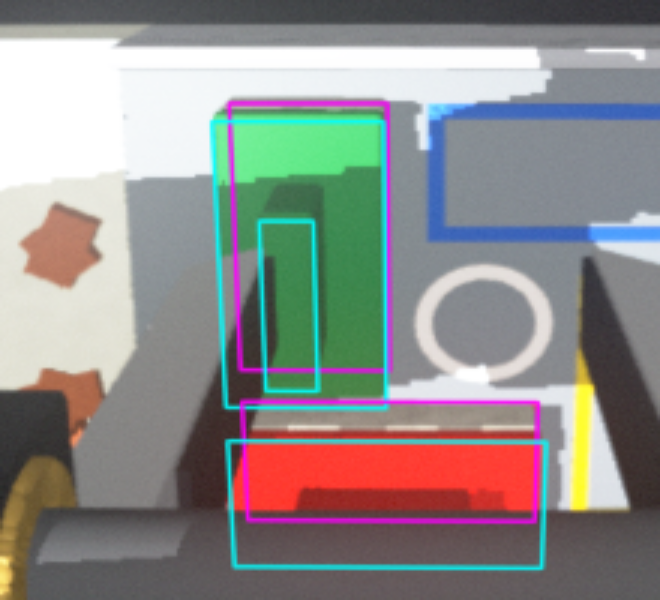

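The foot edges sit on the painted outlines to within about 1.5 mm. On to the blue box, with a closer look first.

```bash
python3 -c "
from h import *
rel((.51,-.375,.27,-1.798))"
```

```text
now [0.5436 0.1402 0.2966] yaw -0.0579 rp [-3.1298  0.0062] F [ 0.5 -0.1 -0.2] w 0.0471 t 25.52 j [0.14 0.12 1.16 0.01 1.87 0.21]
  -> [ 0.51  -0.375  0.27  -1.798] rows: -0.36 51.65 2.05  spin 1.740 n>=14
```

```bash
python3 -m inch '-0.4 51.6 2 1.74 0.5;-0.4 51.6 2 1.74 0.5;-0.4 51.6 2 1.74 0.5;-0.4 51.6 2 1.74 0.5;-0.4 51.6 2 1.74 0.5;-0.4 51.6 2 1.74 0.5;-0.4 51.6 2 1.74 0.5;-0.4 51.6 2 1.74 0.5;-0.4 51.6 2 1.74 0.5;-0.4 51.6 2 1.74 0.5;-0.4 51.6 2 1.74 0.5;-0.4 51.6 2 1.74 0.5;-0.4 51.6 2 1.74 0.5;-0.4 51.6 2 1.74 0.5;-0.4 51.6 2 1.74 0.5;-0.4 51.6 2 1.74 0.5;-0.4 51.6 2 1.74 0.5;-0.4 51.6 2 1.74 0.5'; python3 -c "
from h import *
snap('wrist','w12')
top('w12','blue',.072,.004,(.436,-.372),.12); top('w12','blue',.034,.004,(.436,-.372),.12)
rel((.436,-.3715,.12,-1.798))"
```

```text
time: 27.02
tool_pos: [0.5094, -0.3736, 0.2702]
ee_rot: [3.133, 0.011, -1.796]
wrist_force: [-0.2, -0.4, 0.7]
width: 0.0467
w12 blue 0.072 n 82 c 0.4414 -0.367 mean [ 0.4484 -0.3708] wh 0.0143 0.0553 shortdir deg 61.38 rad 1.0712 zmed 0.0704
w12 blue 0.034 n 223 c 0.4346 -0.3737 mean [ 0.4355 -0.3877] wh 0.0535 0.1105 shortdir deg 76.25 rad 1.3309 zmed 0.0329
now [ 0.5096 -0.3736  0.2705] yaw -1.7957 rp [3.1333 0.0106] F [-0.3  0.1 -0.1] w 0.0473 t 27.07 j [-0.73  0.28  1.02  0.01  1.86  1.07]
  -> [ 0.436  -0.3715  0.12   -1.798 ] rows: 1.60 7.10 15.10  spin 0.002 n>=5
```

View pics/w12.png

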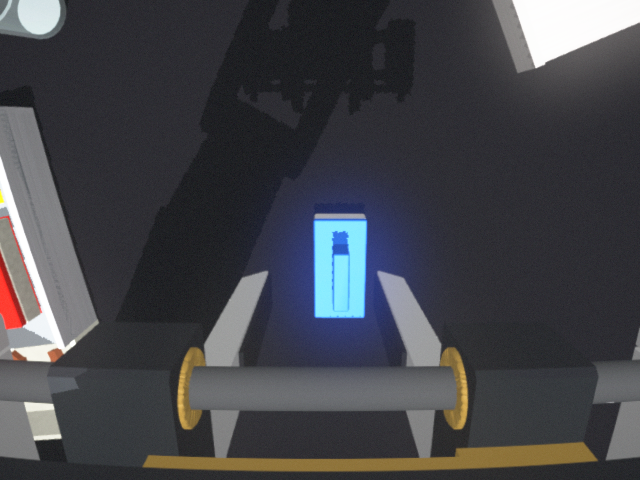

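```bash
sed -i 's/blue=((105,122),)/blue=((88,122),)/' h.py; python3 -c "
from h import *
top('w12','blue',.072,.004,(.436,-.372),.12); top('w12','blue',.034,.004,(.436,-.372),.12)
rel((.436,-.3715,.12,-1.798))"
```

```text
w12 blue 0.072 n 972 c 0.435 -0.3727 mean [ 0.4357 -0.3727] wh 0.0156 0.06 shortdir deg 77.53 rad 1.3531 zmed 0.0716
w12 blue 0.034 n 4007 c 0.4349 -0.3726 mean [ 0.4396 -0.3733] wh 0.0548 0.1096 shortdir deg 77.32 rad 1.3494 zmed 0.0337
now [ 0.5096 -0.3736  0.2705] yaw -1.7957 rp [3.1333 0.0106] F [-0.3  0.1 -0.1] w 0.0473 t 27.07 j [-0.73  0.28  1.02  0.01  1.86  1.07]
  -> [ 0.436  -0.3715  0.12   -1.798 ] rows: 1.60 7.10 15.10  spin 0.002 n>=5
```

```bash
python3 -m inch '1.7 7.2 8 0 0.5;1.7 7.2 12 0 0.5;1.7 7.2 15 0 0.5;1.7 7.2 15 0 0.5;1.7 7.2 15 0 0.5;1.7 7.2 15 0 0.5'; python3 -c "
from h import *
rel((.435,-.3727,.039,-1.792))"
```

```text
time: 27.57
tool_pos: [0.4328, -0.3697, 0.1176]
ee_rot: [3.127, 0.015, -1.795]
wrist_force: [0.9, -0.5, 0.3]
width: 0.0473
now [ 0.4328 -0.3697  0.1176] yaw -1.7951 rp [3.1266 0.0153] F [ 0.9 -0.5  0.3] w 0.0473 t 27.57 j [-0.81  0.18  1.44  0.    1.54  0.99]
  -> [ 0.435  -0.3727  0.039  -1.792 ] rows: 0.36 -0.40 7.85  spin -0.003 n>=2
```

```bash
python3 -m inch '0.25 -0.25 2.5 0 0.5;0.25 -0.25 4.5 0 0.5;0.25 -0.25 6.5 0 0.5;0.25 -0.25 7.6 0 0.5;0.25 -0.25 7.75 0 0.5;0.25 -0.25 7.75 0 0.5;0.25 -0.25 7.75 0 1;0.25 -0.25 7.75 0 1;0.25 -0.25 7.75 0 1;0.25 -0.25 7.75 0 1;0.25 -0.25 7.75 0 1;0.25 -0.25 7.75 0 1;0.25 -0.25 7.75 0 1'; python3 -c "
from h import *
a=ws(.0345,.062);y=S[2]-np.pi/2
rel((.435,-.3727,.039,-1.792),(*a,.21,y),(*a,.115,y))"
```

```text
time: 28.65
tool_pos: [0.4339, -0.3721, 0.0409]
ee_rot: [3.128, 0.013, -1.795]
wrist_force: [-0.4, -0.9, 2.1]
width: 0.0156
now [ 0.4339 -0.3721  0.0409] yaw -1.7952 rp [3.1278 0.0135] F [-0.4 -0.9  2.1] w 0.0156 t 28.65 j [-0.81  0.24  1.53  0.    1.39  0.98]
  -> [ 0.435  -0.3727  0.039  -1.792 ] rows: 0.03 -0.12 0.19  spin -0.003 n>=1
  -> [ 0.596   0.0979  0.21   -1.6286] rows: -49.66 -5.12 -16.32  spin -0.167 n>=13
  -> [ 0.596   0.0979  0.115  -1.6286] rows: -49.53 -5.25 -6.82  spin -0.167 n>=13
```

```bash
python3 -m inch '0 0 -2 0 1;0 0 -5 0 1;0 0 -9 0 1;0 0 -13 0 1;-3 -0.3 -16 -0.05 1;-7 -0.7 -17 -0.1 1;-11 -1.2 -17 -0.167 1;-15 -1.6 -17 -0.167 1;-19 -2 -17 -0.167 1;-23 -2.4 -17 -0.167 1;-27 -2.8 -17 -0.167 1;-31 -3.2 -17 -0.167 1;-35 -3.6 -17 -0.167 1;-39 -4 -17 -0.167 1;-43 -4.5 -17 -0.167 1;-47 -4.9 -17 -0.167 1;-49.6 -5.2 -17 -0.167 1;-49.6 -5.2 -17 -0.167 1;-49.6 -5.2 -17 -0.167 1'; python3 -c "
from h import *
a=ws(.0345,.062);y=S[2]-np.pi/2
snap('wrist','w13')
rel((*a,.115,y),(*a,.0959,y))"
```

```text
time: 30.23
tool_pos: [0.596, 0.0986, 0.2147]
ee_rot: [3.126, 0.015, -1.625]
wrist_force: [-0.6, -0.3, -3.0]
width: 0.0157
now [0.596  0.0973 0.2151] yaw -1.6272 rp [3.1269 0.0146] F [ 0.5 -0.4 -2.2] w 0.016 t 30.28 j [0.06 0.22 1.21 0.02 1.73 1.69]
  -> [ 0.596   0.0979  0.115  -1.6286] rows: 0.08 -0.15 10.01  spin 0.001 n>=3
  -> [ 0.596   0.0979  0.0959 -1.6286] rows: 0.11 -0.17 11.92  spin 0.001 n>=3
```

View pics/w13.png

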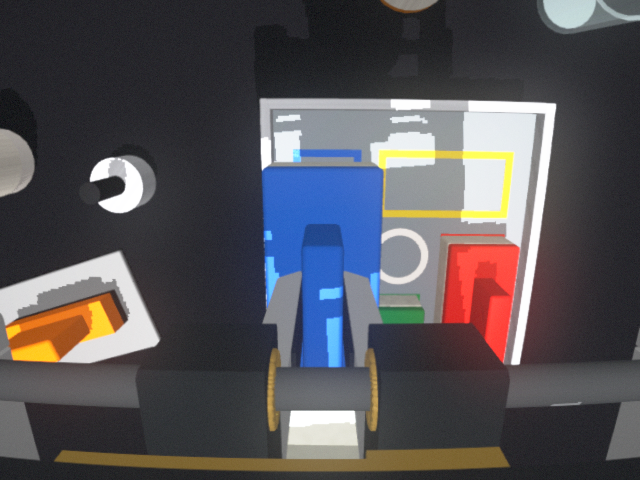

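```bash
python3 -m inch '0.1 -0.1 4 0 1;0.1 -0.1 7.5 0 1;0.1 -0.1 9.3 0 1;0.1 -0.1 10 0 1;0.1 -0.1 10.2 0 1;0.1 -0.1 10.2 0 1;0.1 -0.1 10.2 0 1'; python3 -c "
from h import *
a=ws(.0345,.062);y=S[2]-np.pi/2
rel((*a,.0959,y))"
```

```text
time: 30.87
tool_pos: [0.5969, 0.0972, 0.1155]
ee_rot: [3.131, 0.015, -1.628]
wrist_force: [-0.5, 0.5, -2.3]
width: 0.0154
now [0.5969 0.0972 0.1155] yaw -1.6281 rp [3.1309 0.015 ] F [-0.5  0.5 -2.3] w 0.0154 t 30.87 j [0.06 0.25 1.37 0.02 1.54 1.69]
  -> [ 0.596   0.0979  0.0959 -1.6286] rows: -0.04 0.07 1.96  spin 0.000 n>=1
```

```bash
python3 -m inch '-0.05 0.15 1 0 1;-0.05 0.2 1.6 0 1;-0.05 0.2 1.9 0 1;-0.05 0.2 2 0 1;-0.05 0.2 2.05 0 1;-0.05 0.2 2.05 0 1'; python3 -c "
from h import *
a=ws(.0345,.062);y=S[2]-np.pi/2
rel((*a,.0959,y))"
```

```text
time: 31.37
tool_pos: [0.5947, 0.0982, 0.096]
ee_rot: [3.131, 0.015, -1.628]
wrist_force: [-0.7, -0.1, 2.8]
width: 0.0154
now [0.5947 0.0982 0.096 ] yaw -1.6279 rp [3.1311 0.0149] F [-0.7 -0.1  2.8] w 0.0154 t 31.37 j [0.06 0.25 1.4  0.02 1.5  1.69]
  -> [ 0.596   0.0979  0.0959 -1.6286] rows: 0.02 -0.14 0.01  spin 0.001 n>=1
```

```bash
python3 -m inch '0 0 0 0 0.5;0 0 0 0 0.5;0 0 0 0 0.5;0 0 0 0 0.5;0 0 0 0 0.5;0 0 -2 0 0.5;0 0 -5 0 0.5;1 -1 -9 0 0.5;3 -2 -13 0 0.5;5 -4 -17 0 0.5;5 -4 -21 0 0.5;5 -4 -22 0 0.5;5 -4 -22 0 0.5;5 -4 -22 0 0.5;5 -4 -22 0 0.5'
cat >> h.py <<'E'
def chk(f,ks=('red','green','blue')):
    for k in ks:
        x,y,r=MARK[k]
        a=ws(x,y); print(k,'target',np.round(a,4),"deg %.2f"%np.degrees(S[2]+(0 if r else np.pi/2)))
        top(f,k,.1275,.002,a,.09); top(f,k,.0895,.002,a,.09)
E
python3 -c "
from h import *
snap('wrist','w14');chk('w14');rel((.631,.285,.2,-.058))
p,z,c=load('w14')
W=world(z,c); m=(W[...,2]>.0715)&(W[...,2]<.078)&(np.hypot(W[...,0]-.631,W[...,1]-.286)<.05); print('stem',m.sum(),raz(c,.074)[m].mean(0)); top('w14',None,.03,.004,(.631,.286),.05)
"
```

```text
time: 32.62
tool_pos: [0.6335, 0.0427, 0.3129]
ee_rot: [3.128, 0.015, -1.628]
wrist_force: [-0.6, -0.3, -0.3]
width: 0.047
red target [ 0.52   -0.0219] deg 86.69
w14 red 0.1275 none
w14 red 0.0895 n 1829 c 0.5197 -0.0206 mean [ 0.5358 -0.0164] wh 0.0541 0.1093 shortdir deg 86.38 rad 1.5076 zmed 0.0888
green target [0.4981 0.076 ] deg -3.31
w14 green 0.1275 n 786 c 0.4995 0.0785 mean [0.4997 0.078 ] wh 0.0156 0.0595 shortdir deg -2.72 rad -0.0475 zmed 0.1266
w14 green 0.0895 n 2094 c 0.4993 0.0733 mean [0.5055 0.0608] wh 0.0535 0.0981 shortdir deg -2.97 rad -0.0518 zmed 0.0889
blue target [0.596  0.0979] deg 86.69
w14 blue 0.1275 n 823 c 0.5955 0.0984 mean [0.5999 0.0978] wh 0.0158 0.0589 shortdir deg 86.67 rad 1.5126 zmed 0.1267
w14 blue 0.0895 n 3532 c 0.5956 0.0984 mean [0.6037 0.0951] wh 0.0545 0.1093 shortdir deg 86.82 rad 1.5153 zmed 0.0888
now [0.6332 0.0428 0.3121] yaw -1.6276 rp [3.1267 0.0148] F [ 0.   0.1 -0.2] w 0.0468 t 32.67 j [-0.03  0.3   0.91  0.02  1.94  1.6 ]
  -> [ 0.631  0.285  0.2   -0.058] rows: -24.00 1.42 11.59  spin -1.570 n>=13
stem 205 [0.62950702 0.28617965 0.074     ]
w14 None 0.03 n 1037 c 0.6302 0.2851 mean [0.631  0.2823] wh 0.0493 0.0494 shortdir deg -68.35 rad -1.1929 zmed 0.0296
```

View pics/w14.png

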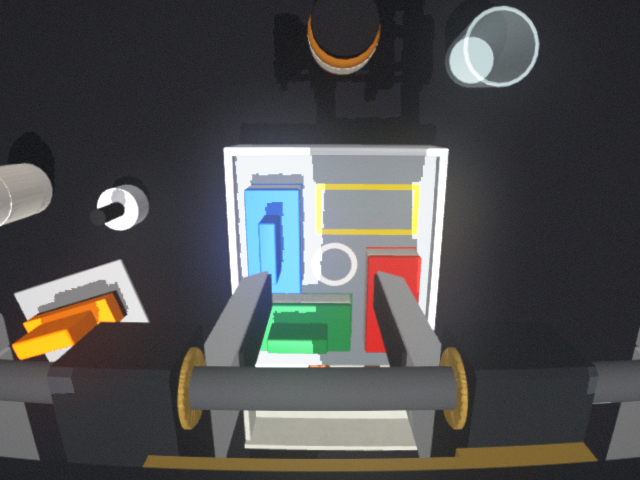

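Blue and red are within about 1.5 mm. Green is ~2.8 mm too far in y, so I'll regrasp it and nudge it.

```bash
python3 -c "
from h import *
rel((.4994,.079,.20,-.055),(.4994,.079,.096,-.055))"
```

```text
now [0.6332 0.0428 0.3121] yaw -1.6276 rp [3.1267 0.0148] F [ 0.   0.1 -0.2] w 0.0468 t 32.67 j [-0.03  0.3   0.91  0.02  1.94  1.6 ]
  -> [ 0.4994  0.079   0.2    -0.055 ] rows: -2.69 13.39 11.45  spin -1.573 n>=13
  -> [ 0.4994  0.079   0.096  -0.055 ] rows: -2.53 13.24 21.85  spin -1.573 n>=13
```

```bash
python3 -m inch '-0.5 2 2 -0.12 0.5;-0.9 4 4 -0.24 0.5;-1.2 6 6 -0.36 0.5;-1.5 8 8 -0.48 0.5;-2 10 10 -0.6 0.5;-2.7 13.4 11.4 -0.72 0.5;-2.7 13.4 11.4 -0.84 0.5;-2.7 13.4 11.4 -0.96 0.5;-2.7 13.4 11.4 -1.08 0.5;-2.7 13.4 11.4 -1.2 0.5;-2.7 13.4 11.4 -1.32 0.5;-2.7 13.4 11.4 -1.44 0.5;-2.7 13.4 11.4 -1.573 0.5;-2.7 13.4 11.4 -1.573 0.5;-2.7 13.4 11.4 -1.573 0.5'; python3 -c "
from h import *
snap('wrist','w15');chk('w15',('green',))
rel((.4994,.079,.096,-.055))"
```

```text
time: 33.92
tool_pos: [0.4982, 0.0793, 0.1987]
ee_rot: [-3.127, 0.018, -0.057]
wrist_force: [0.4, 0.0, 1.3]
width: 0.047
green target [0.4981 0.076 ] deg -3.31
w15 green 0.1275 n 2074 c 0.4985 0.0795 mean [0.4985 0.08  ] wh 0.0154 0.0586 shortdir deg -3.08 rad -0.0537 zmed 0.1266
w15 green 0.0895 n 8066 c 0.4984 0.0795 mean [0.4989 0.0842] wh 0.0539 0.108 shortdir deg -3.38 rad -0.0589 zmed 0.0887
now [0.4984 0.0793 0.199 ] yaw -0.0569 rp [-3.127   0.0176] F [-0.8 -0.4 -0.8] w 0.0471 t 33.97 j [ 0.03 -0.    1.48  0.02  1.68  0.09]
  -> [ 0.4994  0.079   0.096  -0.055 ] rows: 0.28 0.17 10.30  spin -0.002 n>=3
```

```bash
python3 -m inch '0.1 0.1 3.5 0 0.5;0.1 0.15 6.5 0 0.5;0.1 0.15 8.8 0 0.5;0.1 0.15 9.9 0 0.5;0.1 0.15 10.2 0 0.5;0.1 0.15 10.2 0 0.5;0.1 0.15 10.2 0 1;0.1 0.15 10.2 0 1;0.1 0.15 10.2 0 1;0.1 0.15 10.2 0 1;0.1 0.15 10.2 0 1;0.1 0.15 10.2 0 1'; python3 -c "
from h import *
rel((.4994,.079,.096,-.055))"
```

```text
time: 34.97
tool_pos: [0.4986, 0.0793, 0.0981]
ee_rot: [-3.127, 0.015, -0.057]
wrist_force: [1.4, 0.3, 2.7]
width: 0.0156
now [0.4986 0.0793 0.0981] yaw -0.057 rp [-3.1269  0.0147] F [1.4 0.3 2.7] w 0.0156 t 34.97 j [0.03 0.04 1.63 0.02 1.48 0.09]
  -> [ 0.4994  0.079   0.096  -0.055 ] rows: 0.08 0.03 0.21  spin -0.002 n>=1
```

Held. I'll lift 8 mm, shift 3.4 mm toward tool +y, and set it down.

```bash
python3 -m inch '0 0 -0.4 0 1;0 0 -0.8 0 1;0 0.2 -0.8 0 1;0 0.35 -0.8 0 1;0 0.35 -0.8 0 1;0 0.35 -0.4 0 1;0 0.35 0 0 1;0 0.35 0.1 0 1;0 0.35 0.1 0 1;0 0.35 0.1 0 1'; python3 -c "
from h import *
rel((.4986,.0759,.098,-.0575))"
```

```text
time: 35.8
tool_pos: [0.4984, 0.0758, 0.0981]
ee_rot: [-3.127, 0.014, -0.057]
wrist_force: [-3.9, -1.0, 5.4]
width: 0.016
now [0.4984 0.0758 0.0981] yaw -0.057 rp [-3.127   0.0142] F [-3.9 -1.   5.4] w 0.016 t 35.8 j [0.03 0.04 1.63 0.02 1.48 0.08]
  -> [ 0.4986  0.0759  0.098  -0.0575] rows: 0.02 -0.01 0.01  spin 0.001 n>=1
```

```bash
python3 -m inch '0 0 0 0 0.5;0 0 0 0 0.5;0 0 0 0 0.5;0 0 0 0 0.5;0 0 0 0 0.5;0 0 -2 0 0.5;0 0 -5 0 0.5;0 0 -9 0 0.5;0 0 -10.5 0 0.5;0 0 -10.5 0 0.5;0 0 -10.5 0 0.5;0 0 -10.5 0 0.5'; python3 -c "
from h import *
snap('wrist','w16');chk('w16',('green',))
rel((.630,.2855,.2,-.0578),(.630,.2855,.035,-.0578))"
```

```text
time: 36.8
tool_pos: [0.499, 0.0742, 0.2012]
ee_rot: [-3.127, 0.017, -0.057]
wrist_force: [0.2, -0.0, -0.7]
width: 0.0468
green target [0.4981 0.076 ] deg -3.31
w16 green 0.1275 n 2034 c 0.4981 0.076 mean [0.4981 0.0765] wh 0.0156 0.0583 shortdir deg -2.97 rad -0.0518 zmed 0.1266
w16 green 0.0895 n 7946 c 0.498 0.0761 mean [0.4984 0.0808] wh 0.0538 0.1084 shortdir deg -3.37 rad -0.0587 zmed 0.0887
now [0.4987 0.0742 0.2006] yaw -0.057 rp [-3.1274  0.0184] F [-0.3 -0.8 -0.2] w 0.0467 t 36.85 j [ 0.02 -0.    1.47  0.02  1.69  0.08]
  -> [ 0.63    0.2855  0.2    -0.0578] rows: 11.90 -21.85 0.15  spin 0.001 n>=6
  -> [ 0.63    0.2855  0.035  -0.0578] rows: 12.21 -21.61 16.65  spin 0.001 n>=8
```

Green is now on target. Next is the logger.

```bash
python3 -m inch '3 -4 -2 0 0.5;6 -8 -2 0 0.5;9 -12 -2 0 0.5;11 -16 -2 0 0.5;11.9 -20 -2 0 0.5;11.9 -23.5 -2 0 0.5;11.9 -24 -2 0 0.5;11.9 -24 -2 0 0.5;11.9 -24 -2 0 0.5'; python3 -c "
from h import *
p,z,c=snap('wrist','w17')
W=world(z,c); m=(W[...,2]>.0715)&(W[...,2]<.078)&(np.hypot(W[...,0]-.631,W[...,1]-.286)<.05); print('stem',m.sum(),raz(c,.074)[m].mean(0),W[m].mean(0)); top('w17',None,.074,.0025,(.631,.286),.05); top('w17',None,.03,.004,(.631,.286),.05)
rel((.630,.2855,.035,-.0578))"
```

```text
time: 37.6
tool_pos: [0.6306, 0.3078, 0.218]
ee_rot: [-3.13, 0.024, -0.055]
wrist_force: [-0.2, 0.4, -1.0]
width: 0.0474
stem 385 [0.62952745 0.2874557  0.074     ] [0.62951759 0.28735534 0.0736351 ]
w17 None 0.074 n 385 c 0.6294 0.2877 mean [0.6295 0.2875] wh 0.017 0.0185 shortdir deg -2.71 rad -0.0473 zmed 0.0737
w17 None 0.03 n 1697 c 0.6296 0.2875 mean [0.6299 0.2905] wh 0.0486 0.0489 shortdir deg -2.7 rad -0.0472 zmed 0.0297
now [0.6309 0.3065 0.2191] yaw -0.0563 rp [-3.1299  0.0223] F [ 0.2 -0.5 -0.2] w 0.0468 t 37.65 j [0.36 0.45 0.9  0.02 1.81 0.42]
  -> [ 0.63    0.2855  0.035  -0.0578] rows: 0.44 2.31 18.38  spin 0.001 n>=5
```

View pics/w17.png

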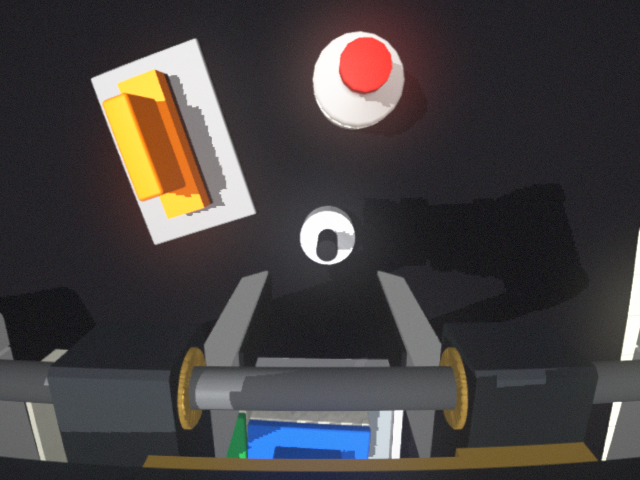

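```bash
python3 -c "
from h import *
rel((.6295,.2875,.12,-.0578),(.6295,.2875,.036,-.0578))"
```

```text
now [0.6309 0.3065 0.2191] yaw -0.0563 rp [-3.1299  0.0223] F [ 0.2 -0.5 -0.2] w 0.0468 t 37.65 j [0.36 0.45 0.9  0.02 1.81 0.42]
  -> [ 0.6295  0.2875  0.12   -0.0578] rows: 0.19 2.02 9.88  spin 0.001 n>=3
  -> [ 0.6295  0.2875  0.036  -0.0578] rows: 0.38 2.11 18.28  spin 0.001 n>=5
```

```bash
python3 -m inch '0.2 2 4 0 0.5;0.2 2 8 0 0.5;0.2 2 9.9 0 0.5;0.2 2.05 9.9 0 0.5;0.2 2.05 9.9 0 0.5;0.2 2.05 9.9 0 0.5'; python3 -c "
from h import *
rel((.6295,.2875,.036,-.0578))"
```

```text
time: 38.15
tool_pos: [0.6306, 0.2865, 0.1223]
ee_rot: [-3.129, 0.019, -0.058]
wrist_force: [-0.3, -0.6, 0.5]
width: 0.0472
now [0.6306 0.2865 0.1223] yaw -0.0576 rp [-3.1287  0.0191] F [-0.3 -0.6  0.5] w 0.0472 t 38.15 j [0.33 0.44 1.1  0.02 1.61 0.39]
  -> [ 0.6295  0.2875  0.036  -0.0578] rows: 0.05 0.02 8.63  spin 0.000 n>=3
```

```bash
python3 -m inch '0 0 3 0 0.5;0 0 5.5 0 0.5;0 0 7.5 0 0.5;0 0 8.4 0 0.5;0 0 8.6 0 0.5;0 0 8.6 0 0.5;0 0 8.6 0 1;0 0 8.6 0 1;0 0 8.6 0 1;0 0 8.6 0 1;0 0 8.6 0 1;0 0 8.6 0 1'; python3 -c "
from h import *
a=S[:2]
rel((.6295,.2875,.036,-.0578),(*a,.2,-.0578),(*a,.115,-.0578))"
```

```text
time: 39.15
tool_pos: [0.6299, 0.2878, 0.0374]
ee_rot: [-3.128, 0.017, -0.058]
wrist_force: [1.0, -0.2, 2.8]
width: 0.0173
now [0.6299 0.2878 0.0374] yaw -0.0577 rp [-3.128   0.0168] F [ 1.  -0.2  2.8] w 0.0173 t 39.15 j [0.34 0.49 1.21 0.02 1.46 0.39]
  -> [ 0.6295  0.2875  0.036  -0.0578] rows: -0.03 0.03 0.14  spin 0.000 n>=1
  -> [ 0.558   0.038   0.2    -0.0578] rows: -6.01 25.13 -16.50  spin 0.000 n>=8
  -> [ 0.558   0.038   0.115  -0.0578] rows: -5.87 25.24 -8.01  spin 0.000 n>=7
```

```bash
python3 -m inch '0 0 -2 0 1;0 0 -5 0 1;0 0 -9 0 1;0 0 -13 0 1;0 1 -16.5 0 1;-1 4 -17 0 1;-2 8 -17 0 1;-3 12 -17 0 1;-4 16 -17 0 1;-5 20 -17 0 1;-6 23.5 -17 0 1;-6 25.1 -17 0 1;-6 25.1 -17 0 1;-6 25.1 -17 0 1;-6 25.1 -17 0 1'; python3 -c "
from h import *
snap('wrist','w18')
rel((*S[:2],.115,S[2]),(*S[:2],.093,S[2]))"
```

```text
time: 40.4
tool_pos: [0.558, 0.039, 0.2044]
ee_rot: [-3.127, 0.018, -0.057]
wrist_force: [0.3, 0.2, -2.4]
width: 0.0176
now [0.5582 0.0393 0.2044] yaw -0.0563 rp [-3.1274  0.0178] F [ 0.1  0.5 -2.4] w 0.0174 t 40.45 j [-0.04  0.12  1.34  0.01  1.7   0.02]
  -> [ 0.558   0.038   0.115  -0.0578] rows: 0.15 0.26 8.94  spin 0.001 n>=3
  -> [ 0.558   0.038   0.093  -0.0578] rows: 0.19 0.29 11.14  spin 0.001 n>=3
```

View pics/w18.png

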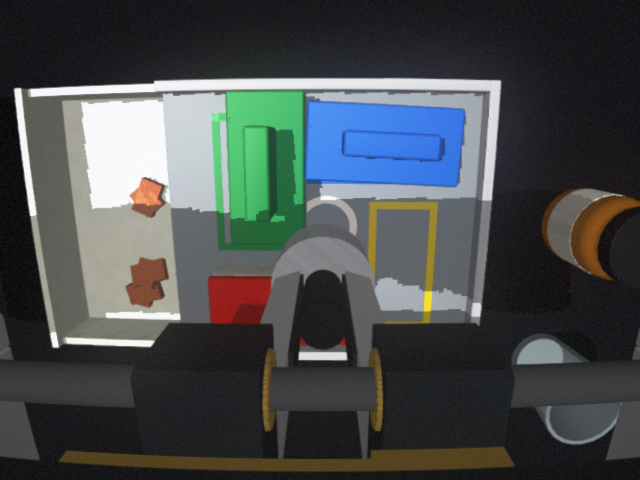

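The green box has been knocked aside (lid now at x 228–304, paint visible on its left) and has nudged blue. Measuring before I set the logger down.

```bash
python3 -c "
from h import *
chk('w18')"
```

```text
red target [ 0.52   -0.0219] deg 86.69
w18 red 0.1275 n 29 c 0.54 -0.0258 mean [ 0.5392 -0.0266] wh 0.0045 0.0048 shortdir deg 87.43 rad 1.5259 zmed 0.1267
w18 red 0.0895 n 1940 c 0.4895 -0.0093 mean [ 0.4864 -0.0057] wh 0.0363 0.0485 shortdir deg 87.28 rad 1.5233 zmed 0.0887
green target [0.4981 0.076 ] deg -3.31
w18 green 0.1275 n 2216 c 0.5187 0.0882 mean [0.5186 0.0887] wh 0.016 0.0587 shortdir deg -3.52 rad -0.0614 zmed 0.1266
w18 green 0.0895 n 7821 c 0.5185 0.0879 mean [0.5199 0.0925] wh 0.0543 0.1085 shortdir deg -3.77 rad -0.0657 zmed 0.0887
blue target [0.596  0.0979] deg 86.69
w18 blue 0.1275 n 2210 c 0.6025 0.1015 mean [0.6027 0.1014] wh 0.0158 0.059 shortdir deg 83.74 rad 1.4616 zmed 0.1265
w18 blue 0.0895 n 8832 c 0.6022 0.1014 mean [0.6006 0.1023] wh 0.0543 0.1094 shortdir deg 84.19 rad 1.4693 zmed 0.0886
```

Green overlaps the ring, so I'll park the logger on the empty yellow area, mend green and blue, then place the logger.

```bash
python3 -c "
from h import *
a=ws(.07,-.05)
rel((*a,.2,S[2]),(*a,.093,S[2]))"
```

```text
now [0.5582 0.0393 0.2044] yaw -0.0563 rp [-3.1274  0.0178] F [ 0.1  0.5 -2.4] w 0.0174 t 40.45 j [-0.04  0.12  1.34  0.01  1.7   0.02]
  -> [ 0.625  -0.016   0.2    -0.0578] rows: 6.99 5.15 0.25  spin 0.001 n>=3
  -> [ 0.625  -0.016   0.093  -0.0578] rows: 7.18 5.30 10.94  spin 0.001 n>=4
```

```bash
python3 -m inch '3.5 2.5 0 0 1;7 5.2 0 0 1;7 5.2 0 0 1;7 5.2 0 0 1;7 5.2 3 0 1;7 5.2 6 0 1;7 5.2 8.5 0 1;7.1 5.2 10 0 1;7.1 5.2 10.5 0 1;7.1 5.2 10.8 0 1;7.1 5.2 10.9 0 1;7.1 5.2 10.9 0 1'; python3 -c "
from h import *
a=ws(.07,-.05)
rel((*a,.093,S[2]))"
```

```text
time: 41.45
tool_pos: [0.625, -0.0143, 0.0952]
ee_rot: [-3.127, 0.015, -0.055]
wrist_force: [-1.3, -0.6, -2.7]
width: 0.0173
now [ 0.625  -0.0143  0.0952] yaw -0.0555 rp [-3.1274  0.0151] F [-1.3 -0.6 -2.7] w 0.0173 t 41.45 j [-0.12  0.31  1.33  0.01  1.52 -0.07]
  -> [ 0.625  -0.016   0.093  -0.0578] rows: 0.01 0.17 0.22  spin 0.002 n>=1
```

```bash
python3 -m inch '0 0.1 0.15 0 1;0 0.1 0.25 0 1;0 0.1 0.25 0 1;0 0.1 0.25 0 1'; python3 -c "
from h import *
rel((*ws(.07,-.05),.093,S[2]))"
```

```text
time: 41.78
tool_pos: [0.6252, -0.0154, 0.0933]
ee_rot: [-3.127, 0.014, -0.056]
wrist_force: [0.1, 0.1, -2.4]
width: 0.0173
now [ 0.6252 -0.0154  0.0933] yaw -0.0557 rp [-3.1274  0.0142] F [ 0.1  0.1 -2.4] w 0.0173 t 41.78 j [-0.12  0.31  1.33  0.01  1.51 -0.07]
  -> [ 0.625  -0.016   0.093  -0.0578] rows: -0.02 0.06 0.03  spin 0.002 n>=1
```

```bash
python3 -m inch '0 0 0.1 0 1;0 0 0.15 0 1;0 0 0.15 0 1;0 0 0.15 0 1'; python3 -c "
from h import *
rel((*ws(.07,-.05),.093,S[2]))"
```

```text
time: 42.12
tool_pos: [0.6254, -0.0155, 0.0924]
ee_rot: [-3.128, 0.013, -0.056]
wrist_force: [-0.5, -0.7, 0.9]
width: 0.0176
now [ 0.6254 -0.0155  0.0924] yaw -0.0557 rp [-3.1276  0.0134] F [-0.5 -0.7  0.9] w 0.0176 t 42.12 j [-0.12  0.31  1.34  0.01  1.51 -0.07]
  -> [ 0.625  -0.016   0.093  -0.0578] rows: -0.04 0.05 -0.06  spin 0.002 n>=1
```

```bash
python3 -m inch '0 0 0 0 0.5;0 0 0 0 0.5;0 0 0 0 0.5;0 0 0 0 0.5;0 0 0 0 0.5;0 0 -2 0 0.5;0 0 -5 0 0.5;-2 -2 -9 0 0.5;-5 -5 -11 0 0.5;-9 -8.5 -11 0 0.5;-11 -11 -11 0 0.5;-11 -11 -11 0 0.5;-11 -11 -11 0 0.5'; python3 -c "
from h import *
snap('wrist','w19');chk('w19',('green','blue'))
rel((.5186,.088,.12,-.064),(.5186,.088,.097,-.064))"
```

```text
time: 43.2
tool_pos: [0.5218, 0.1011, 0.2067]
ee_rot: [-3.127, 0.011, -0.052]
wrist_force: [0.2, 0.1, 0.2]
width: 0.0468
green target [0.4981 0.076 ] deg -3.31
w19 green 0.1275 n 1904 c 0.5186 0.0891 mean [0.5184 0.0896] wh 0.0155 0.059 shortdir deg -3.44 rad -0.0601 zmed 0.1266
w19 green 0.0895 n 7402 c 0.5183 0.089 mean [0.5186 0.094 ] wh 0.0539 0.1086 shortdir deg -3.76 rad -0.0656 zmed 0.0887
blue target [0.596  0.0979] deg 86.69
w19 blue 0.1275 n 1910 c 0.6018 0.1022 mean [0.6017 0.1019] wh 0.0159 0.0593 shortdir deg 84.08 rad 1.4674 zmed 0.1266
w19 blue 0.0895 n 6798 c 0.6018 0.1021 mean [0.5981 0.1051] wh 0.0546 0.1093 shortdir deg 84.33 rad 1.4718 zmed 0.0886
now [0.5228 0.0995 0.206 ] yaw -0.0534 rp [-3.128   0.0117] F [ 0. -1.  0.] w 0.0467 t 43.25 j [0.07 0.05 1.41 0.02 1.69 0.13]
  -> [ 0.5186  0.088   0.12   -0.064 ] rows: -0.26 1.29 8.58  spin 0.011 n>=3
  -> [ 0.5186  0.088   0.097  -0.064 ] rows: -0.23 1.32 10.88  spin 0.011 n>=3
```

View pics/w19.png

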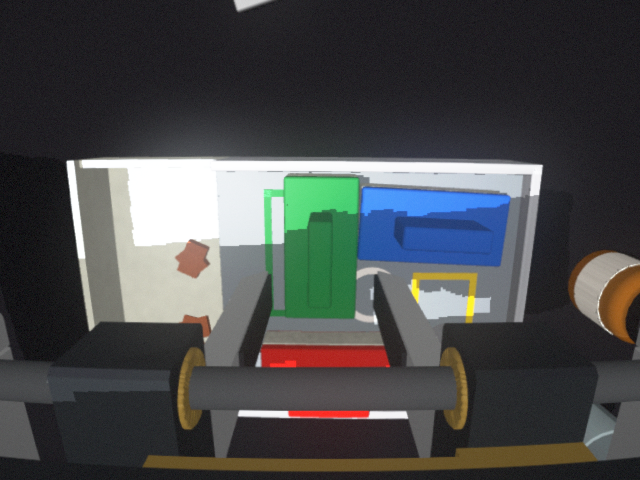

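```bash
python3 -m inch '-0.3 1.2 4 0.011 0.5;-0.3 1.25 7.5 0.011 0.5;-0.3 1.25 9.7 0.011 0.5;-0.3 1.25 10.6 0.011 0.5;-0.3 1.25 10.8 0.011 0.5;-0.3 1.25 10.8 0.011 0.5;-0.3 1.25 10.8 0.011 1;-0.3 1.25 10.8 0.011 1;-0.3 1.25 10.8 0.011 1;-0.3 1.25 10.8 0.011 1;-0.3 1.25 10.8 0.011 1;-0.3 1.25 10.8 0.011 1'; python3 -c "
from h import *
rel((.5186,.0886,.097,-.064))"
```

```text
time: 44.25
tool_pos: [0.5185, 0.0888, 0.0988]
ee_rot: [-3.128, 0.01, -0.064]
wrist_force: [-0.5, -0.1, 1.4]
width: 0.0156
now [0.5185 0.0888 0.0988] yaw -0.0643 rp [-3.128   0.0101] F [-0.5 -0.1  1.4] w 0.0156 t 44.25 j [0.05 0.09 1.59 0.01 1.48 0.11]
  -> [ 0.5186  0.0886  0.097  -0.064 ] rows: 0.01 0.02 0.18  spin -0.000 n>=1
```

```bash
python3 -c "
from h import *
rel((.4981,.0762,.1085,-.0578),(.4981,.0762,.0985,-.0578))"
python3 -m inch '0 0 -0.5 0 1;0 0 -1 0 1;-0.5 0.3 -1 0 1;-1.1 0.7 -1 -0.006 1;-1.6 1 -1 -0.006 1;-1.95 1.3 -1 -0.006 1;-1.95 1.4 -1 -0.006 1;-1.95 1.4 -1 -0.006 1'; python3 -c "
from h import *
rel((.4981,.0762,.0985,-.0578))"
```

```text
now [0.5185 0.0888 0.0988] yaw -0.0643 rp [-3.128   0.0101] F [-0.5 -0.1  1.4] w 0.0156 t 44.25 j [0.05 0.09 1.59 0.01 1.48 0.11]
  -> [ 0.4981  0.0762  0.1085 -0.0578] rows: -1.97 1.38 -0.97  spin -0.006 n>=1
  -> [ 0.4981  0.0762  0.0985 -0.0578] rows: -1.96 1.39 0.03  spin -0.006 n>=1
time: 44.92
tool_pos: [0.4979, 0.0756, 0.1086]
ee_rot: [-3.128, 0.01, -0.059]
wrist_force: [0.2, 0.6, -4.3]
width: 0.0159
now [0.4979 0.0756 0.1086] yaw -0.0588 rp [-3.128  0.01 ] F [ 0.2  0.6 -4.3] w 0.0159 t 44.92 j [0.03 0.03 1.63 0.01 1.5  0.09]
  -> [ 0.4981  0.0762  0.0985 -0.0578] rows: 0.03 -0.05 1.01  spin -0.001 n>=1
```

```bash
python3 -m inch '0 0 0.5 0 1;0 0 0.9 0 1;0 0 1.05 0 1;0 0 1.1 0 1;0 0 1.1 0 1'; python3 -c "
from h import *
rel((.4981,.0762,.0985,-.0578))"
```

```text
time: 45.33
tool_pos: [0.4979, 0.0757, 0.0988]
ee_rot: [-3.128, 0.01, -0.059]
wrist_force: [-3.1, -1.5, 4.7]
width: 0.0154
now [0.4979 0.0757 0.0988] yaw -0.0586 rp [-3.1282  0.0096] F [-3.1 -1.5  4.7] w 0.0154 t 45.33 j [0.03 0.04 1.64 0.01 1.48 0.09]
  -> [ 0.4981  0.0762  0.0985 -0.0578] rows: 0.02 -0.05 0.03  spin -0.001 n>=1
```

```bash
python3 -m inch '0 0 0 0 0.5;0 0 0 0 0.5;0 0 0 0 0.5;0 0 0 0 0.5;0 0 0 0 0.5;0 0 -2 0 0.5;0 0 -5 0 0.5;0 0 -9 0 0.5;0 0 -10.5 0 0.5;0 0 -10.5 0 0.5;0 0 -10.5 0 0.5'; python3 -c "
from h import *
snap('wrist','w20');chk('w20',('green','blue'))
rel((.602,.102,.205,-1.671))"
```

```text
time: 46.25
tool_pos: [0.4994, 0.0743, 0.2044]
ee_rot: [-3.128, 0.008, -0.059]
wrist_force: [-0.4, -1.0, -0.4]
width: 0.0469
green target [0.4981 0.076 ] deg -3.31
w20 green 0.1275 n 1995 c 0.4978 0.0759 mean [0.4977 0.0762] wh 0.0157 0.0589 shortdir deg -3.04 rad -0.0531 zmed 0.1266
w20 green 0.0895 n 7739 c 0.4975 0.0755 mean [0.4979 0.0801] wh 0.0539 0.108 shortdir deg -3.41 rad -0.0595 zmed 0.0887
blue target [0.596  0.0979] deg 86.69
w20 blue 0.1275 n 1928 c 0.6018 0.1019 mean [0.6017 0.1019] wh 0.0157 0.0594 shortdir deg 84.04 rad 1.4667 zmed 0.1265
w20 blue 0.0895 n 7415 c 0.6017 0.1018 mean [0.5976 0.1037] wh 0.0543 0.1095 shortdir deg 84.18 rad 1.4692 zmed 0.0885
now [0.4984 0.0743 0.2026] yaw -0.0586 rp [-3.1283  0.011 ] F [ 0.4  0.2 -0.4] w 0.0469 t 46.3 j [ 0.03 -0.01  1.48  0.01  1.68  0.09]
  -> [ 0.602  0.102  0.205 -1.671] rows: 10.18 -3.38 -0.31  spin 1.612 n>=13
```

Green is back on its outline, within 0.5 mm. Now I'll straighten blue.

```bash
python3 -m inch '3 -1 -0.5 0.12 0.5;6 -2 -0.5 0.24 0.5;9 -3 -0.5 0.36 0.5;10.2 -3.4 -0.5 0.48 0.5;10.2 -3.4 -0.5 0.6 0.5;10.2 -3.4 -0.5 0.72 0.5;10.2 -3.4 -0.5 0.84 0.5;10.2 -3.4 -0.5 0.96 0.5;10.2 -3.4 -0.5 1.08 0.5;10.2 -3.4 -0.5 1.2 0.5;10.2 -3.4 -0.5 1.32 0.5;10.2 -3.4 -0.5 1.44 0.5;10.2 -3.4 -0.5 1.56 0.5;10.2 -3.4 -0.5 1.614 0.5;10.2 -3.4 -0.5 1.614 0.5;10.2 -3.4 -0.5 1.614 0.5'; python3 -c "
from h import *
snap('wrist','w21');chk('w21',('blue','red'))
rel((.602,.102,.096,-1.6724))"
```

```text
time: 47.63
tool_pos: [0.6013, 0.1021, 0.2043]
ee_rot: [3.126, 0.012, -1.671]
wrist_force: [-0.0, -0.7, -0.6]
width: 0.0468
blue target [0.596  0.0979] deg 86.69
w21 blue 0.1275 n 1997 c 0.6033 0.1012 mean [0.604  0.1011] wh 0.0157 0.059 shortdir deg 83.91 rad 1.4646 zmed 0.1266
w21 blue 0.0895 n 7952 c 0.6034 0.1011 mean [0.6078 0.1005] wh 0.0544 0.1093 shortdir deg 84.14 rad 1.4685 zmed 0.0887
red target [ 0.52   -0.0219] deg 86.69
w21 red 0.1275 n 446 c 0.5417 -0.0211 mean [ 0.5416 -0.0216] wh 0.0157 0.0168 shortdir deg -6.27 rad -0.1094 zmed 0.1267
w21 red 0.0895 n 3421 c 0.5444 -0.0214 mean [ 0.5513 -0.0183] wh 0.0548 0.0597 shortdir deg 86.87 rad 1.5162 zmed 0.0887
now [0.6015 0.1021 0.2048] yaw -1.6714 rp [3.1265 0.0122] F [-0.1 -0.1 -0.6] w 0.0469 t 47.68 j [0.07 0.23 1.21 0.01 1.72 1.74]
  -> [ 0.602   0.102   0.096  -1.6724] rows: 0.14 -0.22 10.88  spin 0.001 n>=3
```

```bash
python3 -m inch '0.15 -0.2 4 0 0.5;0.15 -0.25 7.5 0 0.5;0.15 -0.25 9.7 0 0.5;0.15 -0.25 10.6 0 0.5;0.15 -0.25 10.8 0 0.5;0.15 -0.25 10.8 0 0.5;0.15 -0.25 10.8 0 1;0.15 -0.25 10.8 0 1;0.15 -0.25 10.8 0 1;0.15 -0.25 10.8 0 1;0.15 -0.25 10.8 0 1;0.15 -0.25 10.8 0 1'; python3 -c "
from h import *
a=ws(.0345,.062)
rel((.6026,.1015,.096,-1.6724),(*a,.107,S[2]-np.pi/2),(*a,.097,S[2]-np.pi/2))"
```

```text
time: 48.68
tool_pos: [0.6028, 0.1014, 0.0979]
ee_rot: [3.128, 0.011, -1.671]
wrist_force: [-0.3, -0.8, 3.2]
width: 0.0159
now [0.6028 0.1014 0.0979] yaw -1.6714 rp [3.1283 0.0114] F [-0.3 -0.8  3.2] w 0.0159 t 48.68 j [0.07 0.27 1.37 0.01 1.51 1.74]
  -> [ 0.6026  0.1015  0.096  -1.6724] rows: -0.01 0.02 0.19  spin 0.001 n>=1
  -> [ 0.596   0.0979  0.107  -1.6286] rows: 0.41 0.65 -0.90  spin -0.043 n>=1
  -> [ 0.596   0.0979  0.097  -1.6286] rows: 0.42 0.64 0.10  spin -0.043 n>=1
```

```bash
python3 -m inch '0 0 -0.5 0 1;0 0 -1 0 1;0.2 0.3 -1 -0.02 1;0.41 0.65 -1 -0.043 1;0.41 0.65 -1 -0.043 1;0.41 0.65 -1 -0.043 1'; python3 -c "
from h import *
a=ws(.0345,.062)
rel((*a,.097,S[2]-np.pi/2))"
```

```text
time: 49.18
tool_pos: [0.5956, 0.0978, 0.1075]
ee_rot: [3.128, 0.012, -1.629]
wrist_force: [1.3, -0.2, -3.4]
width: 0.0156
now [0.5956 0.0978 0.1075] yaw -1.6287 rp [3.1278 0.012 ] F [ 1.3 -0.2 -3.4] w 0.0156 t 49.18 j [0.06 0.25 1.38 0.01 1.53 1.69]
  -> [ 0.596   0.0979  0.097  -1.6286] rows: -0.00 -0.06 1.05  spin -0.000 n>=1
```

```bash
python3 -m inch '0 -0.05 0.5 0 1;0 -0.05 0.9 0 1;0 -0.05 1 0 1;0 -0.05 1.1 0 1;0 -0.05 1.1 0 1;0 -0.05 1.1 0 0.5;0 -0.05 1.1 0 0.5;0 -0.05 1.1 0 0.5;0 -0.05 1.1 0 0.5;0 -0.05 1.1 0 0.5;0 -0.05 -1 0 0.5;0 -0.05 -4 0 0.5;0 -0.05 -8 0 0.5;0 -0.05 -9.5 0 0.5;0 -0.05 -9.5 0 0.5;0 -0.05 -9.5 0 0.5'; python3 -c "
from h import *
p,z,c=snap('wrist','w22');chk('w22',('blue','red'))
b=ws(.07,-.05)
W=world(z,c); m=(W[...,2]>.127)&(W[...,2]<.132)&(np.hypot(W[...,0]-b[0],W[...,1]-b[1])<.04); print('stem',m.sum(),raz(c,.129)[m].mean(0))
top('w22',None,.085,.003,b,.045)
rel((*b,.2,S[2]))"
```

```text
time: 50.52
tool_pos: [0.5979, 0.0966, 0.2033]
ee_rot: [3.13, 0.012, -1.629]
wrist_force: [-0.2, -0.4, -0.1]
width: 0.0471
blue target [0.596  0.0979] deg 86.69
w22 blue 0.1275 n 1993 c 0.5968 0.0986 mean [0.5974 0.0984] wh 0.0156 0.0592 shortdir deg 86.41 rad 1.5081 zmed 0.1267
w22 blue 0.0895 n 7898 c 0.5969 0.0985 mean [0.6013 0.098 ] wh 0.0541 0.109 shortdir deg 86.65 rad 1.5123 zmed 0.0887
red target [ 0.52   -0.0219] deg 86.69
w22 red 0.1275 n 333 c 0.5436 -0.0213 mean [ 0.5431 -0.0217] wh 0.0126 0.0151 shortdir deg -3.3 rad -0.0576 zmed 0.1266
w22 red 0.0895 n 3348 c 0.546 -0.0214 mean [ 0.5521 -0.0189] wh 0.0551 0.0565 shortdir deg 86.35 rad 1.5071 zmed 0.0887
stem 648 [ 0.62520339 -0.01564764  0.129     ]
w22 None 0.085 n 2627 c 0.6257 -0.0142 mean [ 0.6274 -0.0119] wh 0.0476 0.0499 shortdir deg 67.64 rad 1.1805 zmed 0.0846
now [0.5969 0.0965 0.2012] yaw -1.6287 rp [3.1262 0.0118] F [ 0.8 -1.  -0.8] w 0.0469 t 50.57 j [0.06 0.22 1.23 0.01 1.71 1.69]
  -> [ 0.625  -0.016   0.2    -0.0578] rows: 11.06 -3.45 -0.07  spin -1.571 n>=13
```

View pics/w22.png

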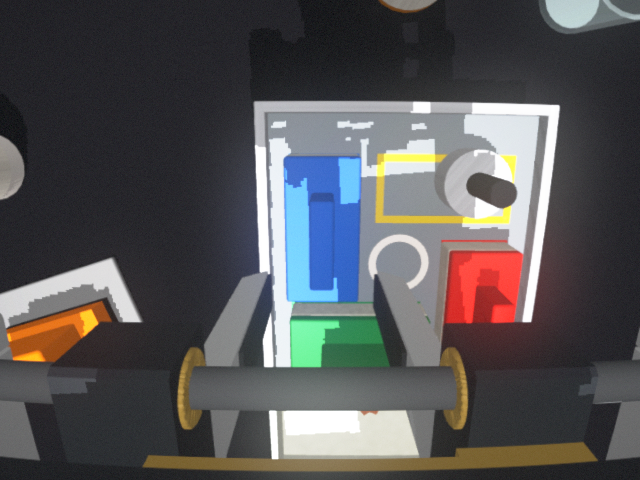

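Blue is on its mark and the ring is clear. I'll pick the logger up again, keeping the current yaw.

```bash
python3 -c "
from h import *
rel((.6253,-.0156,.2,-1.6287),(.6253,-.0156,.115,-1.6287),(.6253,-.0156,.093,-1.6287))"
python3 -m inch '4 0 0 0 0.5;8 -2 0 0 0.5;11 -3.2 0 0 0.5;11.1 -3.3 2 0 0.5;11.1 -3.3 5 0 0.5;11.1 -3.3 7 0 0.5;11.1 -3.3 7.5 0 0.5;11.1 -3.3 7.5 0 0.5'
python3 -c "
from h import *
rel((.6253,-.0156,.093,-1.6287))"
```

```text
now [0.5969 0.0965 0.2012] yaw -1.6287 rp [3.1262 0.0118] F [ 0.8 -1.  -0.8] w 0.0469 t 50.57 j [0.06 0.22 1.23 0.01 1.71 1.69]
  -> [ 0.6253 -0.0156  0.2    -1.6287] rows: 11.03 -3.48 -0.07  spin -0.000 n>=3
  -> [ 0.6253 -0.0156  0.115  -1.6287] rows: 11.13 -3.61 8.43  spin -0.000 n>=4
  -> [ 0.6253 -0.0156  0.093  -1.6287] rows: 11.15 -3.65 10.63  spin -0.000 n>=4
time: 51.23
tool_pos: [0.6195, -0.0149, 0.1193]
ee_rot: [3.117, 0.012, -1.629]
wrist_force: [-0.7, 0.2, -1.0]
width: 0.047
now [ 0.6195 -0.0149  0.1193] yaw -1.6289 rp [3.1168 0.0125] F [-0.7  0.2 -1. ] w 0.047 t 51.23 j [-0.12  0.29  1.31  0.01  1.57  1.51]
  -> [ 0.6253 -0.0156  0.093  -1.6287] rows: 0.06 -0.65 2.61  spin -0.000 n>=1
```

```bash
python3 -m inch '0.05 -0.4 0 0 0.5;0.05 -0.6 0 0 0.5;0.05 -0.6 1 0 0.5;0.05 -0.6 2 0 0.5;0.05 -0.6 2.5 0 0.5;0.05 -0.6 2.5 0 0.5;0.05 -0.6 2.5 0 0.5'
python3 -c "
from h import *
rel((.6253,-.0156,.093,-1.6287))"
```

```text
time: 51.82
tool_pos: [0.6244, -0.0154, 0.0934]
ee_rot: [3.115, 0.013, -1.629]
wrist_force: [-0.5, 0.4, -0.2]
width: 0.047
now [ 0.6244 -0.0154  0.0934] yaw -1.6289 rp [3.1154 0.0125] F [-0.5  0.4 -0.2] w 0.047 t 51.82 j [-0.12  0.32  1.32  0.01  1.53  1.51]
  -> [ 0.6253 -0.0156  0.093  -1.6287] rows: 0.02 -0.09 0.04  spin -0.000 n>=1
```

```bash
python3 -m inch '0 -0.05 0 0 1;0 -0.05 0 0 1;0 -0.05 0 0 1;0 -0.05 0 0 1;0 -0.05 0 0 1;0 -0.05 0 0 1;0 -0.05 -2 0 1;0 -0.05 -4 0 1;0 -0.05 -6 0 1;0 -0.05 -6.5 0 1;0 -0.05 -6.5 0 1'
python3 -c "
from h import *
rel((*S[:2],.158,S[2]-np.pi/2),(*S[:2],.11,S[2]-np.pi/2),(*S[:2],.093,S[2]-np.pi/2))"
```

```text
time: 52.73
tool_pos: [0.6276, -0.0164, 0.1602]
ee_rot: [3.119, 0.012, -1.629]
wrist_force: [0.1, 0.0, -2.6]
width: 0.0174
now [ 0.6276 -0.0164  0.1602] yaw -1.6288 rp [3.1192 0.0125] F [ 0.1  0.  -2.6] w 0.0174 t 52.73 j [-0.12  0.29  1.22  0.01  1.65  1.51]
  -> [ 0.558   0.038   0.158  -1.6286] rows: -5.02 7.25 0.44  spin -0.000 n>=3
  -> [ 0.558   0.038   0.11   -1.6286] rows: -4.96 7.14 5.24  spin -0.000 n>=3
  -> [ 0.558   0.038   0.093  -1.6286] rows: -4.94 7.11 6.94  spin -0.000 n>=3
```

```bash
python3 -m inch '-1.7 2.3 0 0 1;-3.4 4.7 0 0 1;-5 7.1 0 0 1;-5 7.2 0 0 1;-5 7.2 2 0 1;-5 7.2 4 0 1;-5 7.15 5.2 0 1;-5 7.15 5.2 0 1;-5 7.15 5.2 0 1'
python3 -c "
from h import *
snap('wrist','w23')
rel((*S[:2],.093,S[2]-np.pi/2))"
```

```text
time: 53.48
tool_pos: [0.557, 0.0383, 0.1085]
ee_rot: [3.115, 0.012, -1.629]
wrist_force: [-0.0, -0.3, -1.5]
width: 0.0173
now [0.5581 0.0382 0.1101] yaw -1.629 rp [3.1184 0.0124] F [ 0.7  0.2 -2.6] w 0.0171 t 53.53 j [-0.04  0.16  1.48  0.01  1.52  1.59]
  -> [ 0.558   0.038   0.093  -1.6286] rows: 0.04 -0.03 1.70  spin -0.000 n>=1
```

View pics/w23.png

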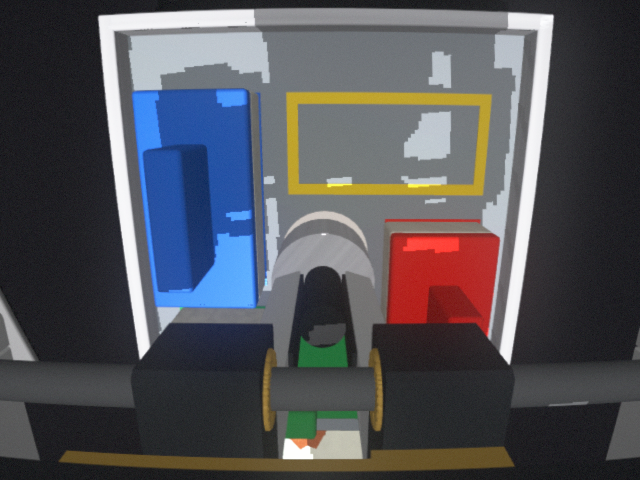

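```bash
python3 -m inch '0 0 0.8 0 1;0 0 1.4 0 1;0 0 1.7 0 1;0 0 1.75 0 1;0 0 1.75 0 1;0 0 1.75 0 1'
python3 -c "
from h import *
rel((*S[:2],.093,S[2]-np.pi/2))"
```

```text
time: 54.03
tool_pos: [0.5582, 0.0384, 0.0938]
ee_rot: [3.12, 0.012, -1.629]
wrist_force: [-1.7, 0.4, 5.2]
width: 0.0172
now [0.5582 0.0384 0.0938] yaw -1.629 rp [3.1201 0.0123] F [-1.7  0.4  5.2] w 0.0172 t 54.03 j [-0.04  0.17  1.5   0.01  1.49  1.59]
  -> [ 0.558   0.038   0.093  -1.6286] rows: 0.04 0.01 0.08  spin -0.000 n>=1
```

Contact, on centre. Releasing and rising to a survey height.

```bash
python3 -m inch '0 0 0 0 0.55;0 0 0 0 0.55;0 0 0 0 0.55;0 0 0 0 0.55;0 0 0 0 0.55;0 0 -2 0 0.55;0 0 -5 0 0.55;0 0 -9 0 0.55;0 -2 -13 0 0.55;0 -6 -17 0 0.55;0 -9 -21 0 0.55;0 -11 -23 0 0.55;0 -11 -23 0 0.55;0 -11 -23 0 0.55;0 -11 -23 0 0.55;0 -11 -23 0 0.55'
cat >> h.py <<'E'
def logchk(f):
    p,z,c=load(f);W=world(z,c); m=(W[...,2]>.1275)&(W[...,2]<.132)&(np.hypot(W[...,0]-S[0],W[...,1]-S[1])<.03); print('stem',m.sum(),raz(c,.129)[m].mean(0),'target',S[:2])
    top(f,None,.085,.0025,S[:2],.032)
E
python3 -c "
from h import *
snap('wrist','w24x');snap('wrist','w24');chk('w24');logchk('w24');snap('scene','s24');snap('side','d24');rel((.5,-.3,.3,0))
S2=shelf_fit(['w24'],x0=(.555,.035,-.05)); print(S2)"
```

```text
time: 55.37
tool_pos: [0.6719, 0.029, 0.3197]
ee_rot: [3.117, 0.012, -1.629]
wrist_force: [0.4, -0.1, -1.3]
width: 0.0418
red target [ 0.52   -0.0219] deg 86.69
w24 red 0.1275 n 110 c 0.5174 -0.0163 mean [ 0.5136 -0.0152] wh 0.0072 0.0293 shortdir deg 89.01 rad 1.5535 zmed 0.1268
w24 red 0.0895 n 1184 c 0.5269 -0.0037 mean [ 0.5249 -0.0032] wh 0.0215 0.0966 shortdir deg 88.03 rad 1.5364 zmed 0.0888
green target [0.4981 0.076 ] deg -3.31
w24 green 0.1275 n 1 c 0.5079 0.0806 mean [0.5079 0.0806] wh 0.0 0.0 shortdir deg 0.0 rad 0.0 zmed 0.1263
w24 green 0.0895 n 1549 c 0.5038 0.0626 mean [0.5091 0.0551] wh 0.0431 0.0847 shortdir deg -3.0 rad -0.0523 zmed 0.0888
blue target [0.596  0.0979] deg 86.69
w24 blue 0.1275 n 248 c 0.6169 0.0972 mean [0.6176 0.0975] wh 0.0154 0.0182 shortdir deg 87.0 rad 1.5184 zmed 0.1268
w24 blue 0.0895 n 2669 c 0.5967 0.0979 mean [0.6122 0.0928] wh 0.0544 0.1097 shortdir deg 86.67 rad 1.5127 zmed 0.0887
stem 235 [0.55820217 0.03869552 0.129     ] target (0.558, 0.038)
w24 None 0.085 n 1125 c 0.5598 0.0384 mean [0.5625 0.0382] wh 0.0479 0.0491 shortdir deg -6.0 rad -0.1047 zmed 0.0848
now [0.6717 0.029  0.3206] yaw -1.6289 rp [3.1181 0.0123] F [ 0.4 -0.3  0.2] w 0.0421 t 55.57 j [-0.05  0.41  0.75  0.01  2.    1.59]
  -> [ 0.5 -0.3  0.3  0. ] rows: 33.87 15.19 2.00  spin -1.629 n>=14
(array([ 0.55800587,  0.03754517, -0.05898375,  0.0027088 ]), np.float64(0.0016437475798219206), {'red': 54, 'yellow': 1392, 'blue': 92, 'green': 0})
```

View pics/w24.png

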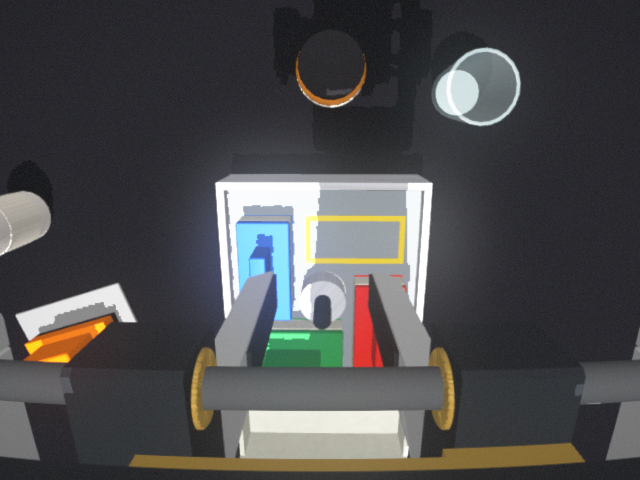

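View pics/s24.png

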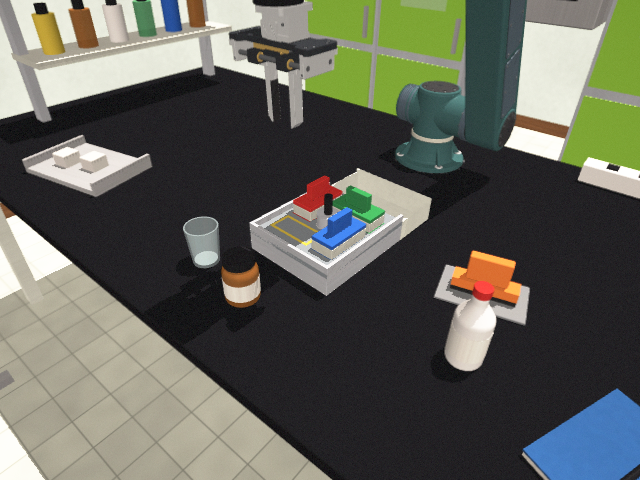

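View pics/d24.png

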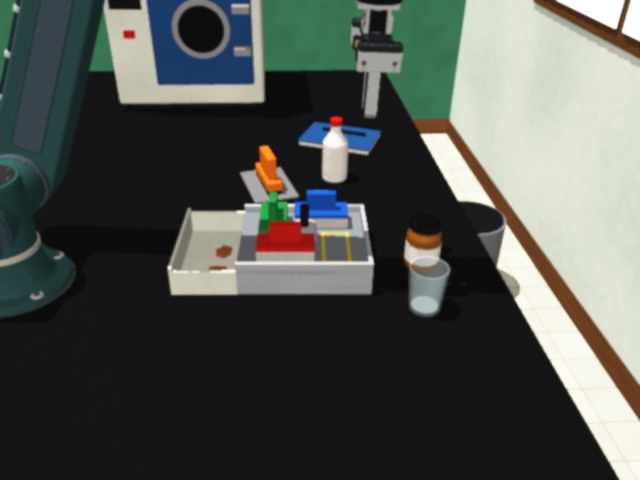

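I need an unobstructed view of red and green.

```bash
python3 -c "
from h import *
rel((.55,-.09,.33,S[2]))"
```

```text
now [0.6717 0.029  0.3206] yaw -1.6289 rp [3.1181 0.0123] F [ 0.4 -0.3  0.2] w 0.0421 t 55.57 j [-0.05  0.41  0.75  0.01  2.    1.59]
  -> [ 0.55   -0.09    0.33   -0.0578] rows: 12.58 11.48 -0.83  spin -1.571 n>=13
```

```bash
python3 -m inch '12.6 11.5 -0.8 -1.571 0.55;12.6 11.5 -0.8 -1.571 0.55;12.6 11.5 -0.8 -1.571 0.55;12.6 11.5 -0.8 -1.571 0.55;12.6 11.5 -0.8 -1.571 0.55;12.6 11.5 -0.8 -1.571 0.55;12.6 11.5 -0.8 -1.571 0.55;12.6 11.5 -0.8 -1.571 0.55;12.6 11.5 -0.8 -1.571 0.55;12.6 11.5 -0.8 -1.571 0.55;12.6 11.5 -0.8 -1.571 0.55;12.6 11.5 -0.8 -1.571 0.55;12.6 11.5 -0.8 -1.571 0.55;12.6 11.5 -0.8 -1.571 0.55;12.6 11.5 -0.8 -1.571 0.55;12.6 11.5 -0.8 -1.571 0.55;12.6 11.5 -0.8 -1.571 0.55'
python3 -c "
from h import *
snap('wrist','w25x');snap('wrist','w25');chk('w25');logchk('w25');rel((.5,-.3,.3,0))
p,z,c=load('w25'); top('w25','orange',.091,.005,(.49,.375),.12)"
```

```text
time: 56.98
tool_pos: [0.5495, -0.0901, 0.3297]
ee_rot: [-3.129, 0.024, -0.059]
wrist_force: [-0.3, 0.1, 0.3]
width: 0.0423
red target [ 0.52   -0.0219] deg 86.69
w25 red 0.1275 n 997 c 0.5189 -0.0211 mean [ 0.5196 -0.021 ] wh 0.0151 0.0591 shortdir deg 86.62 rad 1.5117 zmed 0.1266
w25 red 0.0895 n 4408 c 0.519 -0.0209 mean [ 0.5199 -0.0205] wh 0.053 0.1092 shortdir deg 86.47 rad 1.5091 zmed 0.0887
green target [0.4981 0.076 ] deg -3.31
w25 green 0.1275 n 1027 c 0.4978 0.0723 mean [0.4975 0.0725] wh 0.0159 0.0545 shortdir deg -3.5 rad -0.0612 zmed 0.1267
w25 green 0.0895 n 3410 c 0.4969 0.0658 mean [0.4987 0.0611] wh 0.0538 0.091 shortdir deg -3.97 rad -0.0692 zmed 0.0887
blue target [0.596  0.0979] deg 86.69
w25 blue 0.1275 n 139 c 0.5864 0.0917 mean [0.5859 0.0923] wh 0.0033 0.0402 shortdir deg 86.72 rad 1.5136 zmed 0.1264
w25 blue 0.0895 n 2884 c 0.5952 0.0873 mean [0.5943 0.0851] wh 0.0347 0.1092 shortdir deg 86.85 rad 1.5158 zmed 0.0886
stem 313 [0.55826784 0.03867911 0.129     ] target (0.558, 0.038)
w25 None 0.085 n 1645 c 0.5582 0.0388 mean [0.5578 0.038 ] wh 0.0486 0.0491 shortdir deg 42.32 rad 0.7387 zmed 0.0846
now [ 0.5497 -0.0901  0.3298] yaw -0.0582 rp [-3.1293  0.0234] F [-0.4  0.4 -0.4] w 0.0425 t 57.08 j [-0.27  0.13  1.08  0.01  1.96 -0.21]
  -> [ 0.5 -0.3  0.3  0. ] rows: -3.67 21.28 2.80  spin -0.058 n>=6
w25 orange 0.091 none
```

View pics/w25.png

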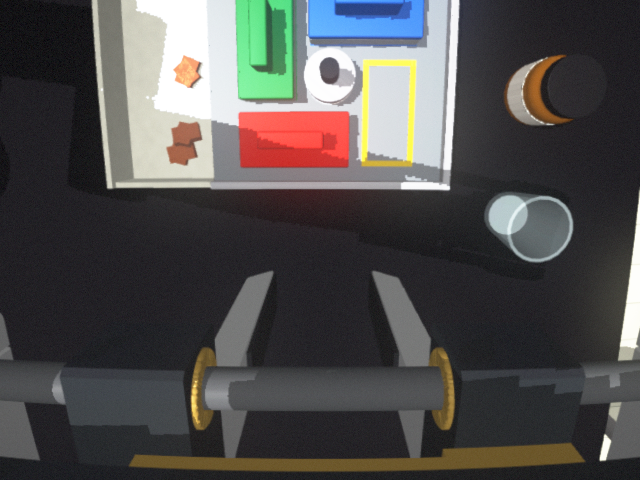

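Every box is within ~1.5 mm of its mark, the logger is within 1 mm, three chips lie in the pan, and the scraper is on its mat. Handing in.

```bash
python3 -c "
from h import *
print(robot.close_job())"
```

```text
the job is handed in; nothing more can be done
None
```

The job is done and handed in at about 57 s of the 210 s allowed.

- **Chips:** One stroke of the scraper wiped all three chips over the open edge into the pan. The last wrist view showed all three there, and the shelf clear. The gripper never touched a chip.
- **Scraper:** It stands on the middle of its mat, within about 1 mm and 0.5°, and was still there in the last scene picture.
- **Boxes:** Red, green and blue were present; yellow was absent. At the last check all three were within about 1.5 mm of their outlines and squarely aligned, though the gripper or the picture edge hid part of green and blue in that final view.
- **Logger:** It stands on the ring, within 1 mm.
- **Bottle, beaker and jar:** I did not touch them. By eye, they are where they were in the first scene picture.

**What went wrong and was mended:**
- Green first landed about 3 mm off, so I regrasped and shifted it.
- While I was fetching the logger, green was knocked about 2 cm and pushed blue askew. I parked the logger briefly on the empty yellow area, reset both boxes, then placed the logger.

**Checks that disagreed:** The scene and side cameras differed by about 10 mm on the box positions. I used the wrist camera instead, whose views agreed within 1–2 mm, apart from up to 4 mm from low-angle views of the box lids.

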